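Snap the covers onto the van's trunking beam and lock it

TASK

Fit all the loose cover plates onto the raised trunking beam. First swing the lock lever at the end of the beam fully over to its open side (towards the robot); then lay each cover lying on the bench in a free bay of its own length, astride the narrow beam, and press it down until it sits fully home and level, and when all are home and released swing the lever fully back to its locked side (away from the robot). Leave the mug, the screwdriver and the small parts cup where they are.

Things in the scene. Friction and masses are not known exactly. Their poses are not given: they have to be found in the camera images.
- beam: Fixed aluminium trunking beam on the bench: 496 mm long (own y), only 36 mm wide (own x), flat top 50 mm above the bench. Origin: centre of its underside; z up; x points roughly away from the robot. Six ribs across the top (4 mm thick along y, 6 mm high) part it into five bays in a row: long, short, short, short, long. Feet 70 mm (x) by 30 mm (y), 6 mm high, at y = -232 and +232 mm
- bay0 (a point): Centre of long bay 0 on the beam's top face; axes as the beam's. Bay 116 mm long (y) between ribs. Two black clips, 28 mm (x) by 10 mm (y), stand 8 mm proud, 42 mm either side along y. A cover's web first rests on both; each clip slides down flush under about 6.5 N and stays where pushed (damped: 25 N s/m, press slowly). Home, the web lies flat on the beam's top.
- bay1 (a point): Centre of short bay 1 on the beam's top face; axes as the beam's. Bay 80 mm long (y) between ribs. Two black clips, 28 mm (x) by 10 mm (y), stand 8 mm proud, 26 mm either side along y. A cover's web first rests on both; each clip slides down flush under about 6.5 N and stays where pushed (damped: 25 N s/m, press slowly). Home, the web lies flat on the beam's top.
- bay2 (a point): Centre of short bay 2 on the beam's top face; axes as the beam's. Bay 80 mm long (y) between ribs. Two black clips, 28 mm (x) by 10 mm (y), stand 8 mm proud, 26 mm either side along y. A cover's web first rests on both; each clip slides down flush under about 6.5 N and stays where pushed (damped: 25 N s/m, press slowly). Home, the web lies flat on the beam's top.
- bay3 (a point): Centre of short bay 3 on the beam's top face; axes as the beam's. Bay 80 mm long (y) between ribs. Two black clips, 28 mm (x) by 10 mm (y), stand 8 mm proud, 26 mm either side along y. A cover's web first rests on both; each clip slides down flush under about 6.5 N and stays where pushed (damped: 25 N s/m, press slowly). Home, the web lies flat on the beam's top.
- bay4 (a point): Centre of long bay 4 on the beam's top face; axes as the beam's. Bay 116 mm long (y) between ribs. Two black clips, 28 mm (x) by 10 mm (y), stand 8 mm proud, 42 mm either side along y. A cover's web first rests on both; each clip slides down flush under about 6.5 N and stays where pushed (damped: 25 N s/m, press slowly). Home, the web lies flat on the beam's top.
- lock (a joint): Lock lever on the housing at the beam's +y end (310 mm from the beam's centre). 0 = fully open, leaning 0.5 rad towards the robot (beam's -x); 1.0 = fully locked, leaning 0.5 rad away (+x). Swings in the beam's x-z plane, stays where left (light friction); push the arm near its tip with closed fingers.
- lock_tip (a point): Tip of the black lever arm, which is 85 mm long from its pivot in the housing. It moves along an arc above the housing as the lever swings.
- long_a: Loose dark grey cover plate, long type: 108 mm long (own x), 60 mm wide (own y), 22 mm high: flat web 8 mm thick on two side lips 14 mm deep, 8 mm thick, 44 mm apart, which straddle the beam; about 80 g (varies). Starts web up on the bench; may be absent. Origin: centre, at the lips' lower edges. Grip across its width. Either way round fits.
- long_b: Loose dark grey cover plate, long type: 108 mm long (own x), 60 mm wide (own y), 22 mm high: flat web 8 mm thick on two side lips 14 mm deep, 8 mm thick, 44 mm apart, which straddle the beam; about 80 g (varies). Starts web up on the bench; may be absent. Origin: centre, at the lips' lower edges. Grip across its width. Either way round fits.
- short_a: Loose dark grey cover plate, short type: 72 mm long (own x), 60 mm wide (own y), 22 mm high: flat web 8 mm thick on two side lips 14 mm deep, 8 mm thick, 44 mm apart, which straddle the beam; about 53 g (varies). Starts web up on the bench; may be absent. Origin: centre, at the lips' lower edges. Grip across its width. Either way round fits.
- short_b: Loose dark grey cover plate, short type: 72 mm long (own x), 60 mm wide (own y), 22 mm high: flat web 8 mm thick on two side lips 14 mm deep, 8 mm thick, 44 mm apart, which straddle the beam; about 53 g (varies). Starts web up on the bench; may be absent. Origin: centre, at the lips' lower edges. Grip across its width. Either way round fits.
- short_c: Loose dark grey cover plate, short type: 72 mm long (own x), 60 mm wide (own y), 22 mm high: flat web 8 mm thick on two side lips 14 mm deep, 8 mm thick, 44 mm apart, which straddle the beam; about 53 g (varies). Starts web up on the bench; may be absent. Origin: centre, at the lips' lower edges. Grip across its width. Either way round fits.
- mug: Bystander: white mug, 80 mm across, 90 mm tall. Origin: centre of its underside.
- driver: Bystander: screwdriver, 200 mm long, lying along its x. Origin: underside of the middle.
- cup: Bystander: open grey parts cup 120 x 90 x 50 mm (its x, y, z). Origin: centre of its underside.
Things that resemble listed ones, but are neither listed nor needed, are in the scene too. Leave any purple or red look-alike of the long_b alone.

How it is judged:
On the way, in this order (a step that is already met when the one before it is completed fails the run):
1. the lock lever is swung to the open side (joint below 0.15 rad) (value of joint lock below 0.15 rad), for 0.2 s.
2. with the lever open, every cover present is home and level in a bay of its own length, and not held (((x of long_a in the frame of bay0 between -0.007 and 0.007 m and y of long_a in the frame of bay0 between -0.007 and 0.007 m and z of long_a in the frame of bay0 between -0.017 and -0.0115 m) or (x of long_a in the frame of bay4 between -0.007 and 0.007 m and y of long_a in the frame of bay4 between -0.007 and 0.007 m and z of long_a in the frame of bay4 between -0.017 and -0.0115 m)) and angle between each of long_a, long_b, short_a, short_b, short_c's own z axis and vertical below 0.04 rad and angle between the x axis of each of long_a, long_b, short_a, short_b, short_c and the y axis of beam, either way round below 0.12 rad and linear speed of each of long_a, long_b, short_a, short_b, short_c below 0.03 m/s and ((x of long_b in the frame of bay0 between -0.007 and 0.007 m and y of long_b in the frame of bay0 between -0.007 and 0.007 m and z of long_b in the frame of bay0 between -0.017 and -0.0115 m) or (x of long_b in the frame of bay4 between -0.007 and 0.007 m and y of long_b in the frame of bay4 between -0.007 and 0.007 m and z of long_b in the frame of bay4 between -0.017 and -0.0115 m)) and ((x of short_a in the frame of bay1 between -0.007 and 0.007 m and y of short_a in the frame of bay1 between -0.007 and 0.007 m and z of short_a in the frame of bay1 between -0.017 and -0.0115 m) or (x of short_a in the frame of bay2 between -0.007 and 0.007 m and y of short_a in the frame of bay2 between -0.007 and 0.007 m and z of short_a in the frame of bay2 between -0.017 and -0.0115 m) or (x of short_a in the frame of bay3 between -0.007 and 0.007 m and y of short_a in the frame of bay3 between -0.007 and 0.007 m and z of short_a in the frame of bay3 between -0.017 and -0.0115 m)) and ((x of short_b in the frame of bay1 between -0.007 and 0.007 m and y of short_b in the frame of bay1 between -0.007 and 0.007 m and z of short_b in the frame of bay1 between -0.017 and -0.0115 m) or (x of short_b in the frame of bay2 between -0.007 and 0.007 m and y of short_b in the frame of bay2 between -0.007 and 0.007 m and z of short_b in the frame of bay2 between -0.017 and -0.0115 m) or (x of short_b in the frame of bay3 between -0.007 and 0.007 m and y of short_b in the frame of bay3 between -0.007 and 0.007 m and z of short_b in the frame of bay3 between -0.017 and -0.0115 m)) and ((x of short_c in the frame of bay1 between -0.007 and 0.007 m and y of short_c in the frame of bay1 between -0.007 and 0.007 m and z of short_c in the frame of bay1 between -0.017 and -0.0115 m) or (x of short_c in the frame of bay2 between -0.007 and 0.007 m and y of short_c in the frame of bay2 between -0.007 and 0.007 m and z of short_c in the frame of bay2 between -0.017 and -0.0115 m) or (x of short_c in the frame of bay3 between -0.007 and 0.007 m and y of short_c in the frame of bay3 between -0.007 and 0.007 m and z of short_c in the frame of bay3 between -0.017 and -0.0115 m)) and value of joint lock below 0.25 rad and contact force between the fingers and long_a below 0.5 N and contact force between the fingers and long_b below 0.5 N and contact force between the fingers and short_a below 0.5 N and contact force between the fingers and short_b below 0.5 N and contact force between the fingers and short_c below 0.5 N), for 0.2 s.
3. the lock lever is swung to the locked side (joint above 0.85 rad) (value of joint lock above 0.85 rad), for 0.2 s.
At the end, for the whole second after the job is handed in: Every cover present lies in a bay of its own length (centre within 7 mm along and across the beam, in line within 0.12 rad), home (its flat web within 2.5 mm of the beam's top), level within 0.04 rad and at rest; the lever stands at the locked side (above 0.85 rad) (((x of long_a in the frame of bay0 between -0.007 and 0.007 m and y of long_a in the frame of bay0 between -0.007 and 0.007 m and z of long_a in the frame of bay0 between -0.017 and -0.0115 m) or (x of long_a in the frame of bay4 between -0.007 and 0.007 m and y of long_a in the frame of bay4 between -0.007 and 0.007 m and z of long_a in the frame of bay4 between -0.017 and -0.0115 m)) and angle between each of long_a, long_b, short_a, short_b, short_c's own z axis and vertical below 0.04 rad and angle between the x axis of each of long_a, long_b, short_a, short_b, short_c and the y axis of beam, either way round below 0.12 rad and linear speed of each of long_a, long_b, short_a, short_b, short_c below 0.03 m/s and ((x of long_b in the frame of bay0 between -0.007 and 0.007 m and y of long_b in the frame of bay0 between -0.007 and 0.007 m and z of long_b in the frame of bay0 between -0.017 and -0.0115 m) or (x of long_b in the frame of bay4 between -0.007 and 0.007 m and y of long_b in the frame of bay4 between -0.007 and 0.007 m and z of long_b in the frame of bay4 between -0.017 and -0.0115 m)) and ((x of short_a in the frame of bay1 between -0.007 and 0.007 m and y of short_a in the frame of bay1 between -0.007 and 0.007 m and z of short_a in the frame of bay1 between -0.017 and -0.0115 m) or (x of short_a in the frame of bay2 between -0.007 and 0.007 m and y of short_a in the frame of bay2 between -0.007 and 0.007 m and z of short_a in the frame of bay2 between -0.017 and -0.0115 m) or (x of short_a in the frame of bay3 between -0.007 and 0.007 m and y of short_a in the frame of bay3 between -0.007 and 0.007 m and z of short_a in the frame of bay3 between -0.017 and -0.0115 m)) and ((x of short_b in the frame of bay1 between -0.007 and 0.007 m and y of short_b in the frame of bay1 between -0.007 and 0.007 m and z of short_b in the frame of bay1 between -0.017 and -0.0115 m) or (x of short_b in the frame of bay2 between -0.007 and 0.007 m and y of short_b in the frame of bay2 between -0.007 and 0.007 m and z of short_b in the frame of bay2 between -0.017 and -0.0115 m) or (x of short_b in the frame of bay3 between -0.007 and 0.007 m and y of short_b in the frame of bay3 between -0.007 and 0.007 m and z of short_b in the frame of bay3 between -0.017 and -0.0115 m)) and ((x of short_c in the frame of bay1 between -0.007 and 0.007 m and y of short_c in the frame of bay1 between -0.007 and 0.007 m and z of short_c in the frame of bay1 between -0.017 and -0.0115 m) or (x of short_c in the frame of bay2 between -0.007 and 0.007 m and y of short_c in the frame of bay2 between -0.007 and 0.007 m and z of short_c in the frame of bay2 between -0.017 and -0.0115 m) or (x of short_c in the frame of bay3 between -0.007 and 0.007 m and y of short_c in the frame of bay3 between -0.007 and 0.007 m and z of short_c in the frame of bay3 between -0.017 and -0.0115 m)) and value of joint lock above 0.85 rad); the robot touches nothing.
It fails at once if the mug is pushed aside by more than 30 mm or tipped over (distance of mug from where it was at the start of the episode above 0.03 m or angle between mug's own z axis and vertical above 0.5 rad).
It fails at once if the screwdriver is pushed aside by more than 30 mm (distance of driver from where it was at the start of the episode above 0.03 m).
It fails at once if the parts cup is pushed aside by more than 30 mm or tipped over (distance of cup from where it was at the start of the episode above 0.03 m or angle between cup's own z axis and vertical above 0.5 rad).
Of long_a, long_b, short_a, short_b, short_c only 3 to 5 are there at a start; the rules pass over those that are not, and their reading is None.
At some moment in a run one of long_a, long_b, short_a, short_b, short_c may be knocked a few centimetres aside while the robot is not near it.
It also fails if it takes over 210 s, if anything falls off the work surface, if the arm or the gripper's body presses on something with over 40 N, if the wrist force passes 120 N, or if a joint passes its speed limit or range.

ROBOT

A 7-joint arm with a two-finger parallel gripper is mounted at the origin on the work surface. World frame = base frame: x ahead of the robot, y to its left, z up, the work surface at z = 0. Lengths are in m, angles in rad, forces in N, time in s.
With the tool pointing down it reaches from about 0.4 to 0.85 m from the base axis. Payload 10.4 kg.
Tool frame: the origin (TCP) lies at the very end of the fingers, on their centre line; the grasp point (between the pads) lies 19 mm behind it (manip.grip_point_offset is the distance from the TCP to the grasp point, in m); z points along the fingers, y is the line along which they close (so a half turn about z gives the same grasp; the last joint's range is limited). The gripper opens to 85 mm and grips with 20 to 120 N. Pads are 22 mm wide; open, the fingers measure 114 mm over their backs; the gripper's body (76 mm by 85 mm) begins 54 mm behind the grasp point. The pads swing forward as they close: fully open they stand 13 mm farther back than shut.
Start: joints at [-1.219, 0.332, -0.065, 1.46, 0.022, 1.35, -0.088], TCP at [0.229, 0.582, 0.231] pointing down, gripper open.
Joint ranges: [-2.6, 2.6], [-0.5, 2.12], [-1.47, 1.34], [0.16, 2.42], [-1.27, 4.41], [0.06, 2.06], [-2.6, 2.6]. Speed limits (rad/s): [2.22, 2.22, 2.79, 2.79, 3.14, 3.14, 3.14].

INTERFACE

Orientations are given as a unit quaternion [x, y, z, w].
In Python, from workcell import manip gives the robot as it stands. The module is installed in compiled form; this text tells all that it offers.
- The arm moves only by the tool step_arm, never from a script. Its argument "moves" is a list of rows, each a list of 7 numbers: the closure, from 0 (fully open) to 1 (shut), then the shift along the world's x, y, z in mm, then the turn, a rotation vector about the world's x, y, z in rad. In form: [[grip, tx, ty, tz, ax, ay, az], ...]. A call has 1 to 10 rows; each row is the pose to reach, as a shift and turn from the pose commanded when the call began; what a row does not reach only later rows make up. A row lasts 1/10 s, in which the tool goes at most 50 mm and 8.59 degrees, less where a joint would pass 70% of its speed; a pose out of reach is approached as far as the arm can. A call with a gripper value outside its range is refused whole. The fingers move at their own pace and stop on an object; "grip_force" is the grip in N (left out, the last holds). Time passes only in rows, so rows that repeat a pose let the fingers close. It gives the time, the measured TCP pose, the force, the opening and the grip force at its end, in the units of the state.
- manip.get_obs(): the state, without advancing time (a new reading comes with each control period).
- manip.camera(name): name is "side" or "top" or "wrist"; returns a dict with "image" (480x640x3 uint8, blue, green, red), "K" (3x3 intrinsics, pixels), "rvec" (rotation vector, rad) and "tvec" (3), from world to camera coordinates, as OpenCV has them; the wrist camera has in their place "mount" (4x4, takes a point from camera to tool coordinates, whose origin is the TCP and whose axes are the flange's). Camera axes: x right, y down, z forward; pixel columns grow to the right and rows downward; lengths in m; the calibration is good to about 2 mm. A picture is of the moment at which its call begins: read the wrist's pose just before it. There is no depth.
- manip.hand_in(): hands the job in; it is judged then, once.
The state is a dict: "clock": time; "joint_pos": joint angles; "joint_velocities": joint speeds; "tau": joint torques, N m; "position": TCP position; "ee_rot": TCP orientation; "ft_force": force on the tool from outside, world axes, zero at the start; "torque": the same for the moment, N m; "grip_width": opening from 0.0 (shut) to 1.0 (fully open); "grasp_force": force on a finger pad.
Only numpy, scipy, OpenCV 4.12 (cv2) and the standard library are available. Lean on these libraries where they do the work, as an engineer would, in place of code of your own. Each camera call takes 0.05 s, during which the arm holds its last target. There are 200 camera calls.

## Working session

There is one attempt and no reset: what is moved stays moved. The work goes in short steps, Python scripts to look and compute and a tool call to move; the robot and the scene stay as the last step left them, time stands still between calls to the robot, and variables do not carry over. Pictures are saved under pics/ and viewed, at most 14 in all, crops included, and the job is handed in when it is done.

Besides the shell and the picture viewer there is one more tool, called after "Request:" by a JSON object that holds its "method" and its "body", one argument or row to a line. step_arm: Moves the arm, as the interface text tells. Its arguments: {"type":"object","properties":{"moves":{"type":"array","items":{"type":"array","items":{"type":"number"}}},"grip_force":{"type":"number"}},"required":["moves"]}

```bash
mkdir -p pics
cat > h.py <<'E'
import numpy as np, cv2, json
from scipy.spatial.transform import Rotation as R
from workcell import manip
def cam(n):
    o=manip.get_obs(); c=manip.camera(n); K=np.array(c['K'])
    if n=='wrist':
        T=np.eye(4);T[:3,:3]=R.from_quat(o['ee_rot']).as_matrix();T[:3,3]=o['position']
        M=T@np.array(c['mount']); Rc=M[:3,:3].T; C=M[:3,3]
    else:
        Rc=cv2.Rodrigues(np.array(c['rvec'],float))[0]; C=-Rc.T@np.array(c['tvec']).ravel()
    return c['image'].copy(),K,Rc,C
def ray(v,px):
    img,K,Rc,C=v; return C, Rc.T@np.linalg.inv(K)@np.array([px[0],px[1],1.])
def onplane(v,px,z):
    C,d=ray(v,px); return C+d*(z-C[2])/d[2]
def proj(v,p):
    img,K,Rc,C=v; q=K@(Rc@(np.array(p)-C)); return q[:2]/q[2]
def tri(v1,p1,v2,p2):
    a,d=ray(v1,p1);b,e=ray(v2,p2);d/=np.linalg.norm(d);e/=np.linalg.norm(e)
    s=np.linalg.lstsq(np.c_[d,-e],b-a,rcond=None)[0]
    return (a+d*s[0]+b+e*s[1])/2, np.linalg.norm(a+d*s[0]-b-e*s[1])
def save(n,im): cv2.imwrite('pics/'+n+'.png',im)
E
python3 - <<'E'
from h import *
for n in('top','side'):
    v=cam(n);save(n+'0',v[0]);print(n,v[3],v[1][0,0])
    np.savez(n+'0.npz',*v)
o=manip.get_obs();print(o['position'],o['ee_rot'],o['ft_force'],o['grip_width'])
E
```

```text
top [0.39998527 0.02077285 1.65952401] 571.2641143201577
side [ 0.05774475 -0.93715726  1.00930118] 516.2593042789522
[0.22868294 0.58129355 0.23059573] [ 1.86282470e-01  9.82496017e-01 -6.39481136e-04 -9.33656211e-05] [0.62297693 0.07911909 0.29745906] 0.9956545268863884
```

View pics/top0.png

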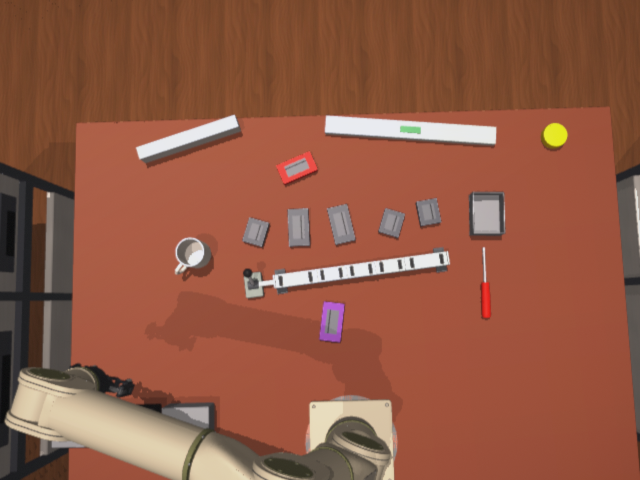

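View pics/side0.png

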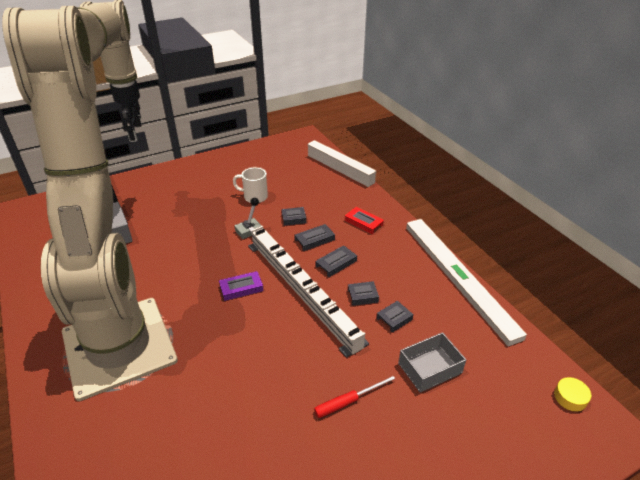

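The top view shows five dark grey covers: short (256,232), long (299,228), long (341,224), short (391,223) and short (428,212). The red (297,168) and purple (332,322) look-alikes are to be left alone. The beam runs (276,281)–(449,260) with the lever tip at (248,273), leaning away, so it is locked. I'll take the five grey ones and check them in a crop.

```bash
cat >> h.py <<'E'
def load(n):
    d=np.load(n+'.npz'); return tuple(d[k] for k in d.files)
def blobs(img,lo=30,hi=130,smax=60,amin=100,amax=20000,roi=None):
    h=cv2.cvtColor(img,cv2.COLOR_BGR2HSV); m=((h[...,1]<smax)&(h[...,2]>lo)&(h[...,2]<hi)).astype(np.uint8)*255
    m=cv2.morphologyEx(m,cv2.MORPH_OPEN,np.ones((2,2),np.uint8))
    cs,_=cv2.findContours(m,cv2.RETR_EXTERNAL,cv2.CHAIN_APPROX_NONE); out=[]
    for c in cs:
        a=cv2.contourArea(c)
        if amin<a<amax:
            r=cv2.minAreaRect(c)
            if roi is None or (roi[0]<r[0][0]<roi[1] and roi[2]<r[0][1]<roi[3]): out.append((r,a,c))
    return out
E
python3 - <<'E'
from h import *
t=load('top0');s=load('side0')
save('crop0',cv2.resize(t[0][140:340,230:460],None,fx=3.4,fy=3,interpolation=cv2.INTER_CUBIC)[:600,:790])
for r,a,c in blobs(t[0],roi=(230,520,140,340)):
    print(np.round(r[0],1),np.round(r[1],1),round(r[2]),a,np.round(onplane(t,r[0],.022),3))
print('side')
for r,a,c in blobs(s[0],roi=(230,480,140,400)):
    print(np.round(r[0],1),np.round(r[1],1),a,np.round(onplane(s,r[0],.015),3))
print(t[0][232,256],t[0][228,292],t[0][228,299])
for p in [(276,281),(449,260)]: print(onplane(t,p,.05))
E
```

```text
[252. 280.] [20.9 11.4] 72 136.0 [0.46  0.269 0.022]
[428.9 212.9] [24.5 20.6] 79 438.5 [ 0.639 -0.245  0.022]
[487.5 214. ] [42. 35.] 90 1393.5 [ 0.631 -0.414  0.022]
side
[432.5 362.5] [45.1 60.2] 2282.5 [ 0.638 -0.409  0.015]
[395.5 316.5] [27.6 26.1] 538.0 [ 0.643 -0.251  0.015]
[364.  293.8] [20.7 27.4] 491.0 [ 0.615 -0.145  0.015]
[241.3 283.2] [ 7.8 23.8] 157.0 [0.341 0.046 0.015]
[336.7 261.4] [19.8 38.8] 597.0 [0.614 0.001 0.015]
[297.4 289.9] [169.7  14.9] 1042.0 [ 0.464 -0.048  0.015]
[459.6 286.4] [154.6   3.6] 355.0 [ 0.857 -0.243  0.015]
[315.5 237.6] [17.6 36.4] 527.5 [0.61  0.123 0.015]
[294.5 216.5] [15.5 22.5] 298.5 [0.599 0.247 0.015]
[155 152 158] [147 144 149] [158 157 162]
[0.45449574 0.19718238 0.05      ]
[ 0.49970008 -0.291188    0.05      ]
```

View pics/crop0.png

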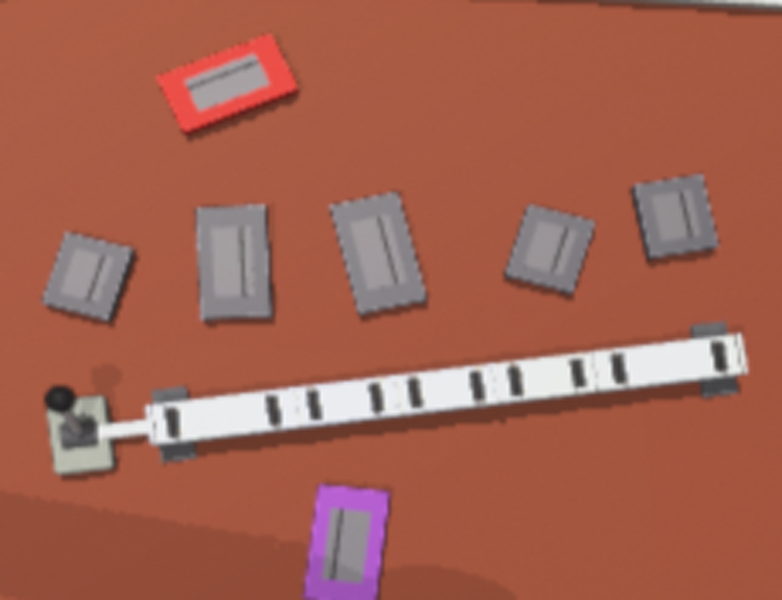

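The crop confirms the choice: five grey covers (two long, three short), ten clips showing so all bays are free, and the lever in its locked position. Next I'll triangulate the lever tip, mug and beam ends.

Run:
```python
from h import *
t=load('top0');s=load('side0')
def knob(v,x0,x1,y0,y1):
    g=cv2.cvtColor(v[0],cv2.COLOR_BGR2GRAY)[y0:y1,x0:x1]; m=(g<45).astype(np.uint8)
    n,l,st,ce=cv2.connectedComponentsWithStats(m); i=1+np.argmax(st[1:,4]); print(st[i]); return ce[i]+[x0,y0]
a=knob(t,238,262,262,290);b=knob(s,240,270,192,212)
print(a,b,'tip',tri(t,a,s,b))
print('mug',onplane(t,(192,252),.09))
print('housing top px',onplane(t,(254,284),.03),'yellow-ish')
for p,q in [((276,281),(255,231)),((449,260),(359,341))]: print(tri(t,p,s,q))
for i,px in enumerate([(256,232),(299,228),(341,224),(391,223),(428,212)]):
    q=[(294,214),(315,236),(336,260),(363,292),(395,314)][i]; print(px,tri(t,px,s,q))
c=manip.camera('wrist');print(c['mount'],c['K'][0,0])
```

```text
[ 6  7  7  8 31]
[11  7  8  7 43]
[247.29032258 272.74193548] [254.11627907 201.79069767] tip (array([0.47798306, 0.26991801, 0.09879245]), np.float64(0.0008227015398068362))
mug [0.53969405 0.42391223 0.09      ]
housing top px [0.44841535 0.26228026 0.03      ] yellow-ish
(array([0.45111859, 0.19866212, 0.0474599 ]), np.float64(0.007331207344240527))
(array([ 0.50284739, -0.29350139,  0.04533829]), np.float64(0.006313155020541927))
(256, 232) (array([0.60021709, 0.25558731, 0.01868341]), np.float64(0.0030226058057808668))
(299, 228) (array([0.60918493, 0.13062023, 0.01567031]), np.float64(0.004312697938860752))
(341, 224) (array([0.61581339, 0.00922556, 0.01260976]), np.float64(0.00028466980379065825))
(391, 223) (array([ 0.61533805, -0.13635463,  0.01356256]), np.float64(0.002513814257886306))
(428, 212) (array([ 0.6439016 , -0.24438628,  0.01756169]), np.float64(0.0028286285397118725))
[[-6.67289109e-04 -9.57699777e-01 -2.87768469e-01  7.26606513e-02]
 [ 9.99999329e-01 -9.11559734e-04  7.14852092e-04  5.79586936e-05]
 [-9.46931838e-04 -2.87767799e-01  9.57699743e-01 -1.43430920e-01]
 [ 0.00000000e+00  0.00000000e+00  0.00000000e+00  1.00000000e+00]] 421.92915986625763
```

Request:
{"method": "step_arm", "body": {
  "moves": [
    [1,331,-311,30,0,0,0.375],
    [1,331,-311,30,0,0,0.375],
    [1,331,-311,30,0,0,0.375],
    [1,331,-311,30,0,0,0.375],
    [1,331,-311,30,0,0,0.375],
    [1,331,-311,30,0,0,0.375],
    [1,331,-311,30,0,0,0.375],
    [1,331,-311,30,0,0,0.375],
    [1,331,-311,30,0,0,0.375],
    [1,331,-311,30,0,0,0.375]
  ]
}}

```text
clock: 1.15
position: [0.564, 0.2639, 0.2614]
ee_rot: [0.004, 1.0, -0.001, 0.001]
ft_force: [-0.3, -0.2, 0.0]
grip_width: -0.001
grasp_force: 0.0
```

Run:
```python
from h import *
v=cam('wrist');save('w1',v[0]);np.savez('w1.npz',*v);print(v[3],manip.get_obs()['position'],manip.get_obs()['joint_pos'])
t=cam('top');np.savez('top1.npz',*t)
for p in [(.478,.27,.099),(.60,.2556,.022),(.609,.1306,.022)]: print(proj(v,p))
```

```text
[0.49111453 0.26478467 0.40466166] [0.56297692 0.26561116 0.26110449] [-0.63677824  0.31055988  0.15536233  1.43254488 -0.04576572  1.40238002
  1.082566  ]
[322.94706076  89.08653385]
[306.77126563 229.93555927]
[175.41030737 240.1627587 ]
```

View pics/w1.png

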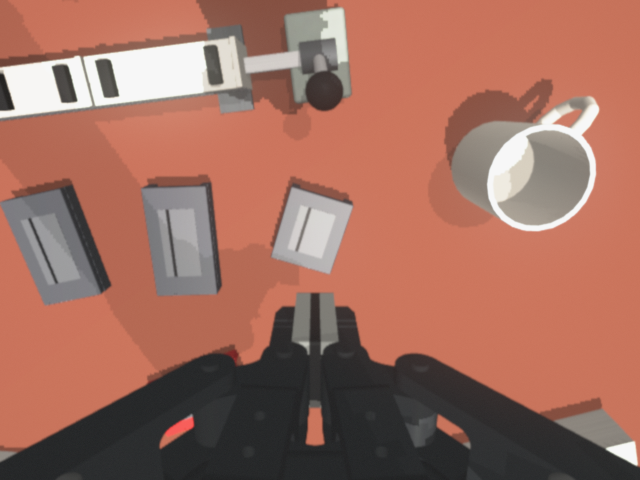

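The wrist view shows the short cover at (312,230), long covers at (181,240) and (55,245), the lever knob at (324,90), where I predicted it, and the mug at (525,165). Now the lever: descend on its far side, then push towards the robot.

Request:
{"method": "step_arm", "body": {
  "moves": [
    [1,-35,3,-50,0,0,0],
    [1,-35,3,-100,0,0,0],
    [1,-35,3,-140,0,0,0],
    [1,-35,3,-178,0,0,0],
    [1,-35,3,-178,0,0,0],
    [1,-55,3,-178,0,0,0],
    [1,-75,3,-178,0,0,0],
    [1,-95,3,-176,0,0,0],
    [1,-110,3,-176,0,0,0],
    [1,-110,3,-176,0,0,0]
  ]
}}

```text
clock: 2.25
position: [0.4485, 0.2757, 0.0877]
ee_rot: [-0.002, 1.0, 0.001, 0.001]
ft_force: [0.3, -0.0, 0.8]
grip_width: -0.001
grasp_force: 0.0
```

Request:
{"method": "step_arm", "body": {
  "moves": [
    [1,-10,-3,0,0,0,0],
    [1,-18,-3,0,0,0,0],
    [1,-24,-3,0,0,0,0],
    [1,-28,-3,0,0,0,0],
    [1,-28,-3,0,0,0,0]
  ]
}}

```text
clock: 2.75
position: [0.4296, 0.2707, 0.087]
ee_rot: [0.001, 1.0, 0.002, 0.008]
ft_force: [35.9, 4.6, -22.5]
grip_width: -0.001
grasp_force: 18.3
```

Run:
```python
from h import *
o=manip.get_obs();print(o['position'],o['ft_force'])
v=cam('wrist');s=cam('side');t=cam('top')
save('lev1',np.hstack([cv2.resize(s[0][150:250,200:320],(400,333)),cv2.resize(v[0],(400,333))]))
```

```text
[0.42960716 0.27067789 0.08695001] [ 35.90593709   4.64242164 -22.51909594]
```

View pics/lev1.png

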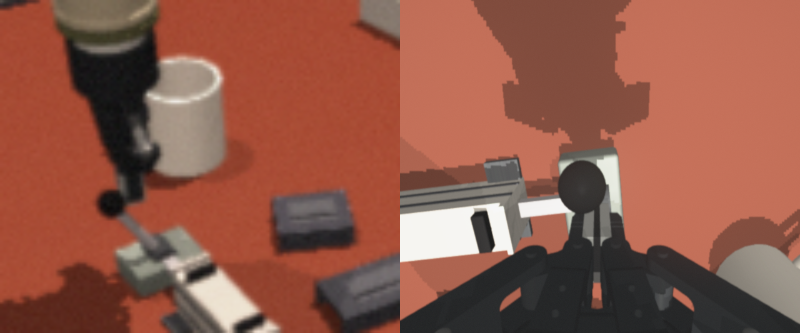

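The side crop shows the knob leaned towards the robot with the finger behind it, and the 36 N reading means it is at its stop. The lever is open, so I'll back off and survey the covers and beam.

Request:
{"method": "step_arm", "body": {
  "moves": [
    [1,30,0,10,0,0,0],
    [0,60,0,60,0,0,0],
    [0,100,-30,100,0,0,0],
    [0,128,-70,140,0,0,0],
    [0,128,-110,175,0,0,0],
    [0,128,-150,175,0,0,0],
    [0,128,-160,175,0,0,0],
    [0,128,-160,175,0,0,0],
    [0,128,-160,175,0,0,0]
  ]
}}

```text
clock: 3.8
position: [0.5496, 0.1106, 0.2605]
ee_rot: [0.0, 1.0, 0.0, -0.0]
ft_force: [-0.4, -0.0, -0.7]
grip_width: 1.001
grasp_force: 0.0
```

Run:
```python
from h import *
v=cam('wrist');save('w2',v[0]);np.savez('w2.npz',*v);o=manip.get_obs();print(o['position'],o['ee_rot'],o['ft_force'])
```

```text
[0.54934296 0.11164957 0.26006387] [-5.00850986e-04  9.99999764e-01  2.63660165e-04 -3.88630348e-04] [-0.01128811  0.61590537  0.09155932]
```

Request:
{"method": "step_arm", "body": {
  "moves": [
    [0,0,-50,0,0,0,0],
    [0,0,-100,0,0,0,0],
    [0,0,-150,0,0,0,0],
    [0,0,-180,0,0,0,0],
    [0,0,-180,0,0,0,0],
    [0,0,-180,0,0,0,0],
    [0,0,-180,0,0,0,0]
  ]
}}

```text
clock: 4.55
position: [0.55, -0.0668, 0.2598]
ee_rot: [-0.002, 1.0, 0.0, -0.0]
ft_force: [-0.0, -0.1, 0.3]
grip_width: 0.994
grasp_force: 0.0
```

Run:
```python
from h import *
v=cam('wrist');save('w3',v[0]);np.savez('w3.npz',*v);o=manip.get_obs();print(o['position'],o['ee_rot'],o['ft_force'])
```

```text
[ 0.54997013 -0.06693403  0.25996479] [-1.84965202e-03  9.99998188e-01  2.83872759e-04 -3.49813124e-04] [0.05788912 1.04221957 0.22364317]
```

Request:
{"method": "step_arm", "body": {
  "moves": [
    [0,0,-50,0,0,0,0],
    [0,0,-100,0,0,0,0],
    [0,0,-150,0,0,0,0],
    [0,0,-150,0,0,0,0],
    [0,0,-150,0,0,0,0],
    [0,0,-150,0,0,0,0]
  ]
}}

```text
clock: 5.2
position: [0.5505, -0.2171, 0.2601]
ee_rot: [-0.002, 1.0, 0.001, -0.0]
ft_force: [0.7, 0.2, 0.1]
grip_width: 1.0
grasp_force: 0.0
```

Run:
```python
from h import *
v=cam('wrist');save('w4',v[0]);np.savez('w4.npz',*v);o=manip.get_obs();print(o['position'],o['ee_rot'],o['ft_force'])
W=[load('w%d'%i)[0] for i in(1,2,3,4)]
save('w234',np.vstack([cv2.resize(W[1],(400,300)),cv2.resize(W[2],(400,300))]) if 0 else np.hstack([cv2.resize(W[2],(400,300)),cv2.resize(W[3],(400,300))]))
```

```text
[ 0.55051244 -0.21698653  0.26014268] [-1.83632861e-03  9.99998193e-01  4.85691967e-04 -7.18014711e-05] [-0.17706186  0.28987506 -0.00500823]
```

View pics/w234.png

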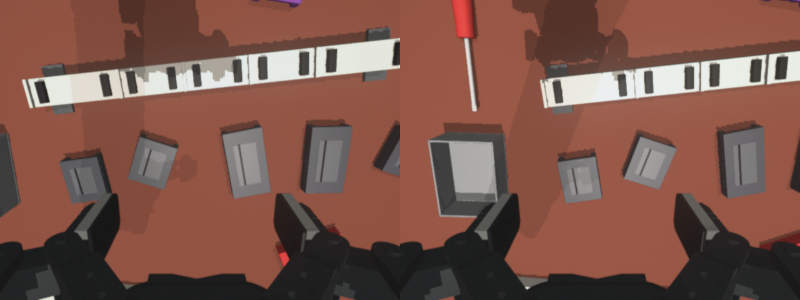

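Left (w3) shows all covers and the beam with its clips. Right (w4) shows the cup at (465,175), the driver and the two right-hand shorts at (579,178) and (649,160). Now to measure them by segmentation.

```bash
cat >> h.py <<'E'
def covers(v,zt=.022,dbg=False):
    img=v[0]; h=cv2.cvtColor(img,cv2.COLOR_BGR2HSV)
    b=img.astype(int); g=b.mean(2)
    gray=((b[...,2]-b[...,0]<25)&(g>40)&(g<250)).astype(np.uint8)*255
    gray=cv2.morphologyEx(gray,cv2.MORPH_OPEN,np.ones((3,3),np.uint8))
    cs,_=cv2.findContours(gray,cv2.RETR_EXTERNAL,cv2.CHAIN_APPROX_NONE); out=[]
    for c in cs:
        if not 2000<cv2.contourArea(c)<12000: continue
        x,y,w,hh=cv2.boundingRect(c)
        if x<3 or y<3 or x+w>637 or y+hh>477: continue
        m=np.zeros(g.shape,np.uint8); cv2.drawContours(m,[c],-1,255,-1)
        th,_=cv2.threshold(g[m>0].astype(np.uint8).reshape(-1,1),0,255,cv2.THRESH_OTSU)
        for k in (.8*np.median(g[m>0]),):
            t=((m>0)&(g>k)).astype(np.uint8)*255
            t=cv2.morphologyEx(cv2.morphologyEx(t,cv2.MORPH_CLOSE,np.ones((5,5),np.uint8)),cv2.MORPH_OPEN,np.ones((7,7),np.uint8))
            q,_=cv2.findContours(t,cv2.RETR_EXTERNAL,cv2.CHAIN_APPROX_NONE)
            if not q: continue
            q=max(q,key=cv2.contourArea)
            P=np.array([onplane(v,p[0],zt)[:2]*1000 for p in q],np.float32)
            r=cv2.minAreaRect(P); (cx,cy),(a,b2),an=r
            if a<b2: an+=90; a,b2=b2,a
            an=(an+90)%180-90
            M=cv2.moments(q); px=(M['m10']/M['m00'],M['m01']/M['m00'])
            out.append((cx,cy,a,b2,an,px))
    return sorted(out,key=lambda o:-o[1])
def clips(v,z=.058):
    g=v[0].astype(int).mean(2)
    bright=cv2.morphologyEx((g>150).astype(np.uint8)*255,cv2.MORPH_CLOSE,np.ones((25,25),np.uint8))
    dark=((g<75)&(bright>0)).astype(np.uint8)
    n,l,st,ce=cv2.connectedComponentsWithStats(dark)
    return [(ce[i],onplane(v,ce[i],z)*1000,st[i]) for i in range(1,n) if 100<st[i,4]<1200]
E
python3 - <<'E'
from h import *
for i in (1,2,3,4):
    v=load('w%d'%i); print(i)
    for c in covers(v): print(np.round(c[:5],1),np.round(c[5]))
    for c in clips(v): print('clip',np.round(c[0]),np.round(c[1][:2]),c[2][2:])
E
```

```text
1
[601.6 259.5  70.6  58.7 -17.6] [311. 230.]
[611.5 134.8 106.7  59.1   1.3] [180. 240.]
clip [64. 82.] [469.  71.] [ 22  36 417]
clip [ 4. 95.] [478.  22.] [ 14  36 311]
2
[601.8 259.7  70.9  58.9 -17.8] [471. 245.]
[611.8 134.8 106.7  58.9   1.3] [340. 254.]
[617.   11.1 107.   59.1  11.6] [211. 260.]
[ 616.9 -134.8   70.7   58.9  -18.4] [ 59. 261.]
clip [304.  96.] [466. 102.] [ 14  35 353]
clip [261. 101.] [470.  69.] [ 15  35 372]
clip [196. 105.] [473.  18.] [ 15  30 292]
clip [ 92. 120.] [484. -65.] [ 22  34 473]
clip [ 53. 125.] [488. -96.] [ 23  35 506]
3
[611.9 135.  107.1  58.9   1.3] [525. 255.]
[617.4  11.2 107.   59.1  11.7] [395. 260.]
[ 617.2 -134.7   71.1   58.9  -18.3] [244. 261.]
[ 679.3 -239.   141.9   65.4    4.7] [136. 300.]
clip [635.  86.] [459. 180.] [ 11  37 349]
clip [530.  97.] [467. 100.] [ 17  35 511]
clip [486. 101.] [470.  67.] [ 15  36 466]
clip [420. 107.] [474.  16.] [ 13  35 264]
clip [379. 108.] [476. -17.] [ 13  35 263]
clip [314. 112.] [479. -67.] [ 12  24 197]
clip [274. 121.] [485. -99.] [ 14  34 289]
clip [211. 131.] [ 493. -149.] [ 18  35 411]
clip [169. 136.] [ 497. -183.] [ 19  35 438]
clip [ 67. 147.] [ 506. -265.] [ 23  35 499]
4
[617.4  11.3 107.1  59.   11.7] [551. 260.]
[ 617.3 -134.8   70.8   58.9  -18.3] [400. 261.]
[ 645.6 -243.1   70.9   59.2    8.7] [288. 288.]
clip [610. 108.] [476.  14.] [ 19  36 564]
clip [569. 113.] [479. -17.] [ 17  35 525]
clip [503. 120.] [485. -68.] [ 15  35 445]
clip [458. 124.] [ 488. -103.] [  4  33 104]
clip [252. 146.] [ 505. -267.] [ 15  33 322]
```

Run:
```python
from h import *
from scipy.optimize import least_squares
V={i:load('w%d'%i) for i in(1,2,3,4)}
# height checks of covers: triangulate top-face centroids
for a,b,xs in ((2,3,(135,11,-135)),(1,2,(260,135)),(3,4,(11,-135))):
    A,B=covers(V[a]),covers(V[b])
    for y in xs:
        p=min(A,key=lambda c:abs(c[1]-y))[5];q=min(B,key=lambda c:abs(c[1]-y))[5]; print('tri',a,b,y,np.round(tri(V[a],p,V[b],q)[0]*1000,1))
ys=np.array([s*k for k in(26,58,110,144,228) for s in(1,-1)])
obs=[(i,c[0]) for i in V for c in clips(V[i]) if c[2][4]>250]
def f(p,full=False):
    x,y,th,z=p; u=np.array([-np.sin(th),np.cos(th)]); r=[];info=[]
    for i,px in obs:
        P=onplane(V[i],px,z/1000)*1000; d=P[:2]-[x,y]; s=d@u; k=ys[np.argmin(abs(ys-s))]
        e=d-k*u; r+=list(e); info.append((i,k,np.round(e,1)))
    return info if full else np.array(r)
s=least_squares(f,[477,-47,.092,55],loss='soft_l1'); print(s.x)
for k in f(s.x,True): print(*k)
# beam long edges from white mask in views 2,3 at z=.05
th=s.x[2];u=np.array([-np.sin(th),np.cos(th)]);w=np.array([np.cos(th),np.sin(th)])
for i in (1,2,3,4):
    g=V[i][0].astype(int).mean(2); m=(V[i][0].min(2)>120)
    for k in (-205,-186,-168,-100,-84,-68,-15,0,15,70,84,100,170,186,200):
        xs=np.arange(-30,30,.25); c=s.x[:2]+k*u
        px=np.array([proj(V[i],[*(c+t*w)/1000,.05]) for t in xs]).round().astype(int)
        ok=(px[:,0]>2)&(px[:,0]<637)&(px[:,1]>2)&(px[:,1]<477)
        if not ok.all(): continue
        on=xs[m[px[:,1],px[:,0]]]
        if len(on): print('edge',i,k,on.min(),on.max(),(on.min()+on.max())/2)
```

```text
tri 2 3 135 [609.  134.8  22.2]
tri 2 3 11 [614.5  10.8  22.2]
tri 2 3 -135 [ 615.7 -134.4   22.6]
tri 1 2 260 [600.5 259.7  22. ]
tri 1 2 135 [608.7 134.8  22.3]
tri 3 4 11 [614.6  10.7  22.4]
tri 3 4 -135 [ 616.3 -134.6   21.5]
[ 4.81606714e+02 -4.09889500e+01  1.06572621e-01  5.37345807e+01]
1 110 [-1.1 -0.1]
1 58 [2.7 2.5]
2 144 [-0.1 -0.1]
2 110 [-0.  0.]
2 58 [-2.6  0. ]
2 -26 [ 0.1 -0.1]
2 -58 [ 0.2 -0.1]
3 228 [ 1.2 -2.3]
3 144 [0.2 0.3]
3 110 [0.2 0.2]
3 58 [-1.1  0.1]
3 26 [-3.1 -0.8]
3 -58 [-2.4 -0.6]
3 -110 [ 0.2 -0.1]
3 -144 [ 0.4 -0. ]
3 -228 [ 0.6 -0.2]
4 58 [0.4 0.6]
4 26 [0.4 0.5]
4 -26 [0.7 0.4]
4 -228 [-0.4 -0.1]
edge 1 70 -18.0 19.75 0.875
edge 1 84 -18.5 19.75 0.625
edge 1 100 -18.25 20.0 0.875
edge 1 170 -18.75 20.5 0.875
edge 1 186 -19.0 20.75 0.875
edge 1 200 -18.75 20.75 1.0
edge 2 -84 -18.25 19.5 0.625
edge 2 -68 -18.0 19.75 0.875
edge 2 -15 -17.5 19.75 1.125
edge 2 0 -18.25 19.0 0.375
edge 2 15 -18.0 19.75 0.875
edge 2 70 -17.5 19.25 0.875
edge 2 84 -17.5 19.25 0.875
edge 2 100 -17.75 19.5 0.875
edge 2 170 -18.5 19.25 0.375
edge 2 186 -18.0 19.25 0.625
edge 2 200 -18.0 19.25 0.625
edge 3 -205 -17.75 19.25 0.75
edge 3 -186 -17.25 19.5 1.125
edge 3 -168 -17.75 19.0 0.625
edge 3 -100 -16.0 19.5 1.75
edge 3 -84 -16.75 19.5 1.375
edge 3 -68 -17.25 19.5 1.125
edge 3 -15 -17.25 19.25 1.0
edge 3 0 -17.0 19.25 1.125
edge 3 15 -17.0 19.25 1.125
edge 3 70 -18.0 19.25 0.625
edge 3 84 -18.25 19.25 0.5
edge 3 100 -18.0 19.25 0.625
edge 3 170 -18.0 18.75 0.375
edge 3 186 -17.75 18.75 0.5
edge 3 200 -17.75 19.5 0.875
edge 4 -205 -17.5 19.5 1.0
edge 4 -186 -17.75 19.75 1.0
edge 4 -168 -17.5 20.0 1.25
edge 4 -100 -18.25 19.75 0.75
edge 4 -84 -18.0 19.75 0.875
edge 4 -68 -17.75 19.75 1.0
edge 4 -15 -17.75 19.75 1.0
edge 4 0 -17.5 19.5 1.0
edge 4 15 -17.5 19.5 1.0
edge 4 70 -17.75 19.0 0.625
```

Measurements are consistent: cover top faces triangulate to about 22 mm, sizes read 107x59 and 71x59, and the beam fit has small residuals. Beam centre is (482,-41) with yaw 0.107. Starting with short S3, bound for bay1.

Request:
{"method": "step_arm", "body": {
  "moves": [
    [0,50,-15,-20,0,0,0.15],
    [0,95,-26,-60,0,0,0.152],
    [0,95,-26,-110,0,0,0.152],
    [0,95,-26,-160,0,0,0.152],
    [0,95,-26,-205,0,0,0.152],
    [0,95,-26,-240,0,0,0.152],
    [0,95,-26,-256,0,0,0.152],
    [0,95,-26,-256,0,0,0.152],
    [0,95,-26,-256,0,0,0.152]
  ]
}}

```text
clock: 6.15
position: [0.6463, -0.2452, 0.0066]
ee_rot: [-0.076, 0.997, -0.0, 0.001]
ft_force: [0.3, -0.3, 0.9]
grip_width: 1.002
grasp_force: 0.0
```

Request:
{"method": "step_arm", "body": {
  "grip_force": 50,
  "moves": [
    [0.5,0,0,0,0,0,0],
    [0.5,0,0,0,0,0,0],
    [0.5,0,0,0,0,0,0],
    [0.5,0,0,0,0,0,0],
    [0.5,0,0,0,0,0,0]
  ]
}}

```text
clock: 6.65
position: [0.6463, -0.2457, 0.0071]
ee_rot: [-0.076, 0.997, -0.0, 0.002]
ft_force: [-1.0, 2.1, 7.7]
grip_width: 0.685
grasp_force: 53.8
```

Request:
{"method": "step_arm", "body": {
  "moves": [
    [0.5,0,0,40,0,0,0],
    [0.5,0,0,90,0,0,0],
    [0.5,-30,25,120,0,0,-0.3],
    [0.5,-60,50,130,0,0,-0.5],
    [0.5,-90,75,130,0,0,-0.7],
    [0.5,-120,95,130,0,0,-0.9],
    [0.5,-154,118,130,0,0,-1.1],
    [0.5,-154,118,130,0,0,-1.3],
    [0.5,-154,118,130,0,0,-1.45],
    [0.5,-154,118,130,0,0,-1.616]
  ]
}}

```text
clock: 7.65
position: [0.4911, -0.1271, 0.1356]
ee_rot: [0.503, 0.864, 0.001, 0.001]
ft_force: [-0.2, -0.5, -0.2]
grip_width: 0.687
grasp_force: 54.5
```

Request:
{"method": "step_arm", "body": {
  "moves": [
    [0.5,0,0,-40,0,0,-0.01],
    [0.5,0,0,-40,0,0,0],
    [0.5,0,0,-40,0,0,0],
    [0.5,0,0,-40,0,0,0]
  ]
}}

```text
clock: 8.05
position: [0.4916, -0.1277, 0.096]
ee_rot: [0.5, 0.866, 0.001, 0.001]
ft_force: [0.6, -0.0, -1.1]
grip_width: 0.685
grasp_force: 54.4
```

```bash
cat > chk.py <<'E'
from h import *
import sys
# report TCP vs bay, yaw error; save wrist crop
B=np.array([482.2,-41.]);th=.1066;u=np.array([-np.sin(th),np.cos(th)]);w=np.array([np.cos(th),np.sin(th)])
k={'0':-186,'1':-84,'2':0,'3':84,'4':186}[sys.argv[1]]
o=manip.get_obs();p=np.array(o['position'])*1000;Rm=R.from_quat(o['ee_rot']).as_matrix()
c=B+k*u; d=p[:2]-c
y=Rm[:2,1]; yaw=np.arctan2(y[1],y[0]); e=(yaw-th+np.pi/2)%np.pi-np.pi/2
print('TCP',p.round(1),'need shift xy mm',(-d).round(1),'turn az',round(-e,4),'tilt',Rm[:2,2].round(4),'F',np.round(o['ft_force'],1),'grip',round(o['grip_width'],3),'j7',round(o['joint_pos'][6],2))
if len(sys.argv)>2:
    v=cam('wrist'); save(sys.argv[2],v[0]); np.savez(sys.argv[2]+'.npz',*v)
E
python3 chk.py 1 p1
```

```text
TCP [ 491.6 -127.7   96. ] need shift xy mm [-0.5  3.2] turn az -0.4167 tilt [0.002  0.0001] F [ 0.6 -0.  -1.1] grip 0.685 j7 0.82
```

View pics/p1.png

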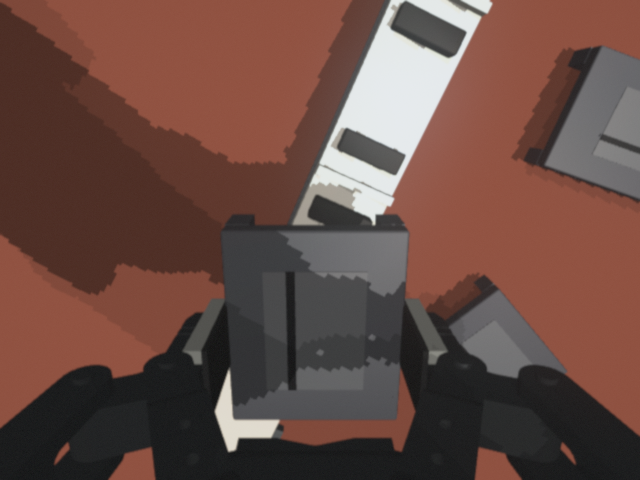

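The cover is held square and centred in the fingers, at image (315,325). The turn was rate-limited, so it needs 0.417 rad more. I'll finish the turn and then come down.

Request:
{"method": "step_arm", "body": {
  "moves": [
    [0.5,-0.5,3,0,0,0,-0.15],
    [0.5,-0.5,3,0,0,0,-0.28],
    [0.5,-0.5,3,0,0,0,-0.417],
    [0.5,-0.5,3,0,0,0,-0.417],
    [0.5,-0.5,3,0,0,0,-0.417]
  ]
}}

```text
clock: 8.6
position: [0.4908, -0.1244, 0.0951]
ee_rot: [0.667, 0.745, 0.0, 0.0]
ft_force: [0.0, -0.0, -0.3]
grip_width: 0.688
grasp_force: 54.5
```

```bash
python3 chk.py 1 p2
```

```text
TCP [ 490.8 -124.4   95.1] need shift xy mm [ 0.4 -0.2] turn az -0.0037 tilt [0.0012 0.0001] F [ 0.  -0.  -0.3] grip 0.688 j7 0.42
```

View pics/p2.png

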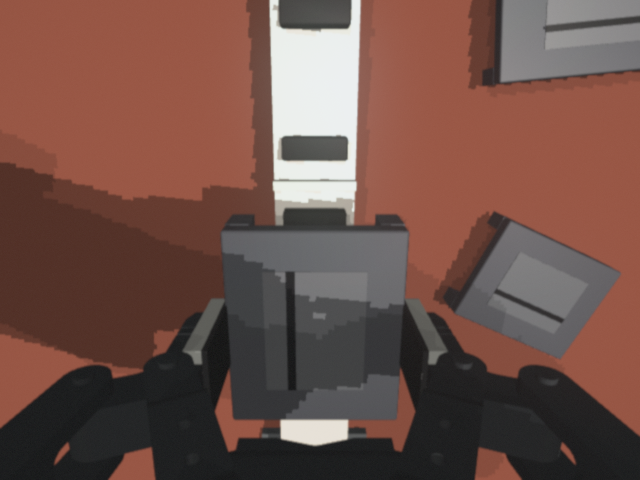

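The cover lines up with the beam and is centred on it at image column 315. Going down and pressing.

Request:
{"method": "step_arm", "body": {
  "moves": [
    [0.5,0,0,-20,0,0,0],
    [0.5,0,0,-36,0,0,0],
    [0.5,0,0,-41,0,0,0],
    [0.5,0,0,-43,0,0,0],
    [0.5,0,0,-45,0,0,0],
    [0.5,0,0,-46,0,0,0],
    [0.5,0,0,-47,0,0,0],
    [0.5,0,0,-48,0,0,0],
    [0.5,0,0,-49,0,0,0],
    [0.5,0,0,-50,0,0,0]
  ]
}}

```text
clock: 9.65
position: [0.4903, -0.1245, 0.0456]
ee_rot: [0.668, 0.744, 0.0, -0.0]
ft_force: [-6.3, 0.9, 10.6]
grip_width: 0.689
grasp_force: 55.7
```

Request:
{"method": "step_arm", "body": {
  "moves": [
    [0.5,0,0,-1,0,0,0],
    [0.5,0,0,-2,0,0,0],
    [0.5,0,0,-3,0,0,0],
    [0.5,0,0,-4,0,0,0],
    [0.5,0,0,-5,0,0,0],
    [0.5,0,0,-6,0,0,0],
    [0.5,0,0,-6,0,0,0]
  ]
}}

```text
clock: 10.35
position: [0.4904, -0.1245, 0.0428]
ee_rot: [0.669, 0.744, 0.001, -0.001]
ft_force: [-28.6, 7.0, 64.9]
grip_width: 0.682
grasp_force: 61.5
```

It bottomed out at TCP 43 mm, as predicted. Ease off, release, rise, and check.

Request:
{"method": "step_arm", "body": {
  "moves": [
    [0.5,1,0,3,0,0,0],
    [0.5,1,0,5,0,0,0],
    [0,1,0,5,0,0,0],
    [0,1,0,5,0,0,0],
    [0,1,0,5,0,0,0],
    [0,1,0,45,0,0,0],
    [0,1,0,95,0,0,0],
    [0,1,0,145,0,0,0],
    [0,1,0,195,0,0,0],
    [0,1,0,195,0,0,0]
  ]
}}

```text
clock: 11.35
position: [0.4941, -0.1252, 0.2395]
ee_rot: [0.669, 0.743, 0.003, 0.003]
ft_force: [0.3, 0.0, 0.1]
grip_width: 0.995
grasp_force: 0.0
```

```bash
python3 chk.py 1 q1
python3 - <<'E'
from h import *
v=load('q1')
for z in(.022,.058):
  print(z)
  for c in covers(v,z): print(np.round(c[:5],1),np.round(c[5]))
E
```

```text
TCP [ 494.1 -125.2  239.5] need shift xy mm [-3.   0.6] turn az 0.0009 tilt [0.0097 0.0005] F [0.3 0.  0.1] grip 0.995 j7 0.31
0.022
[ 617.1 -134.7   70.6   59.5  -18.2] [448. 222.]
[ 615.6 -370.8   91.9   48.9   -1.7] [407. 435.]
0.058
[ 604.  -126.5   63.5   53.6  -18.2] [448. 222.]
[ 602.6 -339.1   82.7   44.    -1.7] [407. 435.]
```

View pics/q1.png

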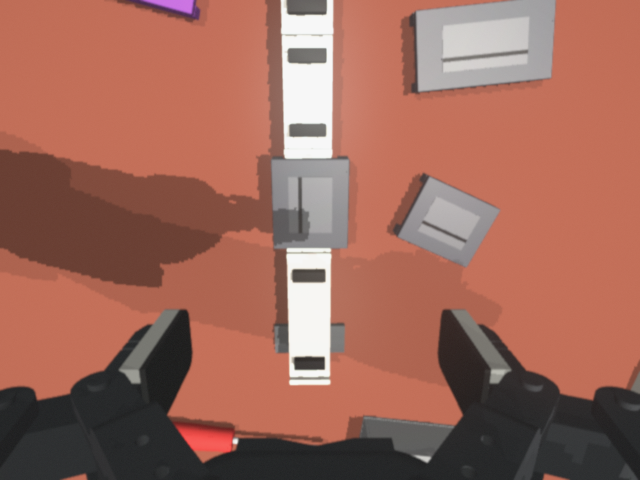

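The cover sits between its ribs in bay1 at (310,203), square to the beam. Next is S2 at (617,-135), which hasn't moved.

Request:
{"method": "step_arm", "body": {
  "moves": [
    [0,30,-2,-20,0,0,0.145],
    [0,60,-5,-50,0,0,0.29],
    [0,90,-8,-80,0,0,0.435],
    [0,125,-10,-110,0,0,0.58],
    [0,125,-10,-130,0,0,0.725],
    [0,125,-10,-140,0,0,0.87],
    [0,125,-10,-140,0,0,1.01],
    [0,125,-10,-140,0,0,1.147],
    [0,125,-10,-140,0,0,1.147],
    [0,125,-10,-140,0,0,1.147]
  ]
}}

```text
clock: 12.4
position: [0.6156, -0.1344, 0.0923]
ee_rot: [0.16, 0.987, 0.0, -0.001]
ft_force: [0.3, -0.3, 0.9]
grip_width: 1.003
grasp_force: 0.0
```

```bash
cat > pk.py <<'E'
from h import *
import sys
x,y,a=map(float,sys.argv[1:4]);a=np.radians(a)
o=manip.get_obs();p=np.array(o['position'])*1000;Rm=R.from_quat(o['ee_rot']).as_matrix()
yv=Rm[:2,1];yaw=np.arctan2(yv[1],yv[0])-np.pi/2; e=(a-yaw+np.pi/2)%np.pi-np.pi/2
print('TCP',p.round(1),'shift',np.round([x-p[0],y-p[1],5-p[2]],1),'az',round(e,4),'tilt',Rm[:2,2].round(4),'j7',round(o['joint_pos'][6],2),'grip',o['grip_width'].round(3))
E
python3 pk.py 617.1 -134.7 -18.2
```

```text
Traceback (most recent call last):
  File "pk.py", line 6, in <module>
    print('TCP',p.round(1),'shift',np.round([x-p[0],y-p[1],5-p[2]],1),'az',round(e,4),'tilt',Rm[:2,2].round(4),'j7',round(o['joint_pos'][6],2),'grip',o['grip_width'].round(3))
                                                                                                                                                      ^^^^^^^^^^^^^^^^^^^^^
AttributeError: 'float' object has no attribute 'round'
```

Request:
{"method": "step_arm", "body": {
  "grip_force": 50,
  "moves": [
    [0,1.5,0,-40,0,0,0.003],
    [0,1.5,0,-70,0,0,0.003],
    [0,1.5,0,-85,0,0,0.003],
    [0,1.5,0,-85,0,0,0.003],
    [0,1.5,0,-85,0,0,0.003],
    [0.5,1.5,0,-85,0,0,0.003],
    [0.5,1.5,0,-85,0,0,0.003],
    [0.5,1.5,0,-85,0,0,0.003],
    [0.5,1.5,0,-85,0,0,0.003],
    [0.5,1.5,0,-85,0,0,0.003]
  ]
}}

```text
clock: 13.4
position: [0.6189, -0.1346, 0.0103]
ee_rot: [0.157, 0.988, 0.0, 0.001]
ft_force: [-2.0, 0.1, 7.5]
grip_width: 0.678
grasp_force: 53.2
```

```bash
sed -i "s/o\['grip_width'\].round(3)/round(o['grip_width'],3)/" pk.py; python3 pk.py 617.1 -134.7 -18.2;  python3 chk.py 2
```

```text
TCP [ 618.9 -134.6   10.3] shift [-1.8 -0.1 -5.3] az -0.0026 tilt [0.0026 0.0001] j7 1.61 grip 0.678
TCP [ 618.9 -134.6   10.3] need shift xy mm [-136.7   93.6] turn az -1.1491 tilt [0.0026 0.0001] F [-2.   0.1  7.5] grip 0.678 j7 1.61
```

Request:
{"method": "step_arm", "body": {
  "moves": [
    [0.5,0,0,40,0,0,0],
    [0.5,-10,5,85,0,0,-0.14],
    [0.5,-40,25,100,0,0,-0.28],
    [0.5,-70,45,100,0,0,-0.42],
    [0.5,-100,65,100,0,0,-0.56],
    [0.5,-125,85,95,0,0,-0.7],
    [0.5,-136.5,92,85,0,0,-0.84],
    [0.5,-136.5,92,85,0,0,-0.98],
    [0.5,-136.5,92,85,0,0,-1.1],
    [0.5,-136.5,92,85,0,0,-1.149]
  ]
}}

```text
clock: 14.4
position: [0.4815, -0.0422, 0.0941]
ee_rot: [0.67, 0.742, 0.001, 0.0]
ft_force: [-0.0, -0.1, -0.9]
grip_width: 0.684
grasp_force: 54.7
```

Request:
{"method": "step_arm", "body": {
  "moves": [
    [0.5,0,0,-10,0,0,0],
    [0.5,0,0,-20,0,0,0],
    [0.5,0,0,-20,0,0,0],
    [0.5,0,0,-20,0,0,0]
  ]
}}

```text
clock: 14.8
position: [0.4809, -0.0426, 0.0729]
ee_rot: [0.668, 0.744, -0.0, -0.0]
ft_force: [-0.2, 0.1, -1.4]
grip_width: 0.682
grasp_force: 54.7
```

```bash
python3 chk.py 2 p3
```

```text
TCP [480.9 -42.6  72.9] need shift xy mm [1.3 1.6] turn az -0.0008 tilt [-0.0009 -0.0004] F [-0.2  0.1 -1.4] grip 0.682 j7 0.24
```

Request:
{"method": "step_arm", "body": {
  "moves": [
    [0.5,1.3,0,-10,0,0,0],
    [0.5,1.3,0,-15,0,0,0],
    [0.5,1.3,0,-17,0,0,0],
    [0.5,1.3,0,-19,0,0,0],
    [0.5,1.3,0,-20.5,0,0,0],
    [0.5,1.3,0,-22,0,0,0],
    [0.5,1.3,0,-23,0,0,0],
    [0.5,1.3,0,-24,0,0,0],
    [0.5,1.3,0,-25,0,0,0],
    [0.5,1.3,0,-26,0,0,0]
  ]
}}

```text
clock: 15.85
position: [0.4825, -0.0424, 0.0479]
ee_rot: [0.668, 0.744, 0.0, -0.0]
ft_force: [-5.7, -0.1, 10.6]
grip_width: 0.684
grasp_force: 55.9
```

Request:
{"method": "step_arm", "body": {
  "moves": [
    [0.5,0,0,-1,0,0,0],
    [0.5,0,0,-2,0,0,0],
    [0.5,0,0,-3,0,0,0],
    [0.5,0,0,-4,0,0,0],
    [0.5,0,0,-4,0,0,0]
  ]
}}

```text
clock: 16.35
position: [0.4826, -0.0424, 0.046]
ee_rot: [0.668, 0.744, 0.001, -0.001]
ft_force: [-21.7, 0.9, 50.1]
grip_width: 0.679
grasp_force: 60.0
```

Request:
{"method": "step_arm", "body": {
  "moves": [
    [0.5,0,0,3,0,0,0],
    [0.5,0,0,4,0,0,0],
    [0,0,0,4,0,0,0],
    [0,0,0,4,0,0,0],
    [0,0,0,4,0,0,0],
    [0,0,0,45,0,0,0],
    [0,0,0,95,0,0,0],
    [0,0,0,145,0,0,0],
    [0,0,0,190,0,0,0],
    [0,0,0,190,0,0,0]
  ]
}}

```text
clock: 17.35
position: [0.4853, -0.0425, 0.239]
ee_rot: [0.668, 0.744, 0.004, 0.003]
ft_force: [0.5, 0.3, -0.4]
grip_width: 0.996
grasp_force: 0.0
```

Request:
{"method": "step_arm", "body": {
  "moves": [
    [0,20,40,0,0,0,0.145],
    [0,40,80,0,0,0,0.29],
    [0,60,120,0,0,0,0.435],
    [0,80,160,0,0,0,0.58],
    [0,100,200,0,0,0,0.725],
    [0,110,240,0,0,0,0.87],
    [0,119,280,0,0,0,1.01],
    [0,119,302,0,0,0,1.155],
    [0,119,302,0,0,0,1.155],
    [0,119,302,0,0,0,1.155]
  ]
}}

```text
clock: 18.35
position: [0.6015, 0.2594, 0.2325]
ee_rot: [0.154, 0.988, -0.001, -0.0]
ft_force: [0.3, -0.4, 0.0]
grip_width: 1.003
grasp_force: 0.0
```

```bash
python3 - <<'E'
from h import *
v=cam('wrist');np.savez('w5.npz',*v);save('w5',v[0])
for c in covers(v): print(np.round(c[:5],1),np.round(c[5]))
E
python3 pk.py 601.7 259.6 -17.7
```

```text
[601.4 259.7  69.3  58.8 -17.8] [315. 198.]
[611.3 134.8 107.6  59.6   0.9] [183. 249.]
TCP [601.8 258.4 232.8] shift [-1.000e-01  1.200e+00 -2.278e+02] az 0.0028 tilt [-0.0004 -0.001 ] j7 0.9 grip 1.0
```

Unmoved. Descend and grasp S1.

Request:
{"method": "step_arm", "body": {
  "moves": [
    [0,0,0.5,-50,0,0,0],
    [0,0,0.5,-100,0,0,0],
    [0,0,0.5,-150,0,0,0],
    [0,0,0.5,-190,0,0,0],
    [0,0,0.5,-215,0,0,0],
    [0,0,0.5,-224,0,0,0],
    [0,0,0.5,-224,0,0,0],
    [0,0,0.5,-224,0,0,0]
  ]
}}

```text
clock: 19.2
position: [0.6028, 0.2599, 0.0111]
ee_rot: [0.154, 0.988, 0.001, 0.001]
ft_force: [-0.4, 0.3, 0.4]
grip_width: 1.001
grasp_force: 0.0
```

Request:
{"method": "step_arm", "body": {
  "grip_force": 50,
  "moves": [
    [0.5,0,0,0,0,0,0],
    [0.5,0,0,0,0,0,0],
    [0.5,0,0,0,0,0,0],
    [0.5,0,0,0,0,0,0],
    [0.5,0,0,0,0,0,0]
  ]
}}

```text
clock: 19.7
position: [0.6026, 0.2605, 0.0114]
ee_rot: [0.154, 0.988, 0.001, 0.001]
ft_force: [-1.3, 0.2, 8.4]
grip_width: 0.684
grasp_force: 52.9
```

```bash
cd .;python3 pk.py 601.5 259.7 -17.8;  python3 chk.py 3
```

```text
TCP [602.6 260.5  11.4] shift [-1.1 -0.8 -6.4] az -0.0018 tilt [0.0021 0.0014] j7 0.96 grip 0.684
TCP [602.6 260.5  11.4] need shift xy mm [-129.3 -218. ] turn az -1.1553 tilt [0.0021 0.0014] F [-1.3  0.2  8.4] grip 0.684 j7 0.96
```

Request:
{"method": "step_arm", "body": {
  "moves": [
    [0.5,0,0,40,0,0,0],
    [0.5,0,-5,85,0,0,-0.14],
    [0.5,-20,-35,100,0,0,-0.28],
    [0.5,-45,-70,100,0,0,-0.42],
    [0.5,-70,-110,100,0,0,-0.56],
    [0.5,-95,-150,95,0,0,-0.7],
    [0.5,-120,-190,85,0,0,-0.84],
    [0.5,-129.2,-218.8,80,0,0,-0.98],
    [0.5,-129.2,-218.8,75,0,0,-1.1],
    [0.5,-129.2,-218.8,65,0,0,-1.155]
  ]
}}

```text
clock: 20.7
position: [0.4729, 0.0408, 0.0754]
ee_rot: [0.671, 0.742, 0.002, 0.0]
ft_force: [-0.5, 0.5, -0.3]
grip_width: 0.684
grasp_force: 54.5
```

Request:
{"method": "step_arm", "body": {
  "moves": [
    [0.5,0,0,0,0,0,0],
    [0.5,0,0,0,0,0,0],
    [0.5,0,0,0,0,0,0]
  ]
}}

```text
clock: 21.0
position: [0.4728, 0.0415, 0.0749]
ee_rot: [0.668, 0.744, 0.0, 0.0]
ft_force: [-0.4, 0.7, -1.2]
grip_width: 0.677
grasp_force: 54.5
```

```bash
python3 chk.py 3 p4
```

```text
TCP [472.8  41.5  74.9] need shift xy mm [0.5 1. ] turn az -0.0021 tilt [0.0009 0.0003] F [-0.4  0.7 -1.2] grip 0.677 j7 0.06
```

View pics/p4.png

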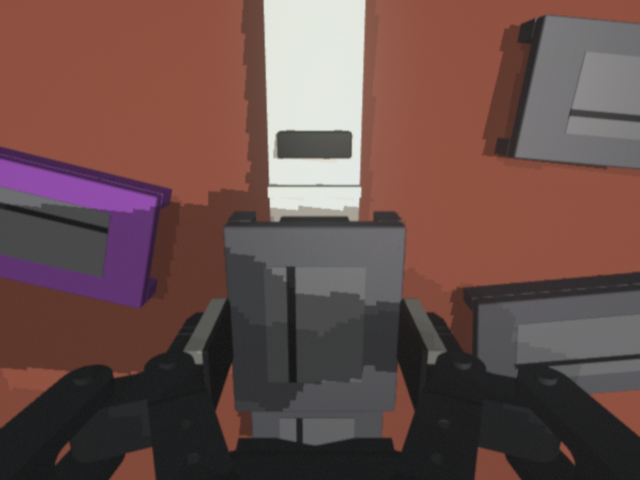

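S1 is centred over bay3, its far clip just showing beyond the front edge at (315,220). Press.

Request:
{"method": "step_arm", "body": {
  "moves": [
    [0.5,0.5,0,-11,0,0,0],
    [0.5,0.5,0,-17,0,0,0],
    [0.5,0.5,0,-19,0,0,0],
    [0.5,0.5,0,-21,0,0,0],
    [0.5,0.5,0,-22.5,0,0,0],
    [0.5,0.5,0,-24,0,0,0],
    [0.5,0.5,0,-25,0,0,0],
    [0.5,0.5,0,-26,0,0,0],
    [0.5,0.5,0,-27,0,0,0],
    [0.5,0.5,0,-28,0,0,0]
  ]
}}

```text
clock: 22.05
position: [0.4725, 0.0414, 0.0471]
ee_rot: [0.668, 0.744, -0.0, -0.001]
ft_force: [-16.1, -0.9, 39.4]
grip_width: 0.682
grasp_force: 58.7
```

Request:
{"method": "step_arm", "body": {
  "moves": [
    [0.5,0,0,-1,0,0,0],
    [0.5,0,0,-2,0,0,0],
    [0.5,0,0,-3,0,0,0],
    [0.5,0,0,-3,0,0,0]
  ]
}}

```text
clock: 22.45
position: [0.4727, 0.0414, 0.0466]
ee_rot: [0.669, 0.744, 0.0, -0.002]
ft_force: [-28.4, -2.5, 72.6]
grip_width: 0.679
grasp_force: 63.3
```

Request:
{"method": "step_arm", "body": {
  "moves": [
    [0.5,0,0,3,0,0,0],
    [0.5,0,0,4,0,0,0],
    [0,0,0,4,0,0,0],
    [0,0,0,4,0,0,0],
    [0,0,0,4,0,0,0],
    [0,0,0,45,0,0,0],
    [0,0,0,95,0,0,0],
    [0,0,0,145,0,0,0],
    [0,0,0,190,0,0,0],
    [0,0,0,190,0,0,0]
  ]
}}

```text
clock: 23.45
position: [0.4756, 0.0417, 0.2388]
ee_rot: [0.668, 0.744, 0.004, 0.002]
ft_force: [0.2, -0.6, -0.5]
grip_width: 0.995
grasp_force: 0.0
```

Request:
{"method": "step_arm", "body": {
  "moves": [
    [0,20,10,0,0,0,0.145],
    [0,40,20,0,0,0,0.29],
    [0,60,30,0,0,0,0.435],
    [0,80,50,0,0,0,0.58],
    [0,100,70,0,0,0,0.725],
    [0,120,85,0,0,0,0.87],
    [0,138,93,0,0,0,1.01],
    [0,138,93,0,0,0,1.155],
    [0,138,93,0,0,0,1.3],
    [0,138,93,0,0,0,1.44]
  ]
}}

```text
clock: 24.45
position: [0.6108, 0.1342, 0.2322]
ee_rot: [0.009, 1.0, -0.0, -0.001]
ft_force: [-0.4, 0.0, -0.3]
grip_width: 1.002
grasp_force: 0.0
```

Request:
{"method": "step_arm", "body": {
  "moves": [
    [0,0,0,0,0,0,0.043],
    [0,0,0,0,0,0,0.043],
    [0,0,0,0,0,0,0.043]
  ]
}}

```text
clock: 24.75
position: [0.6108, 0.1343, 0.2328]
ee_rot: [-0.009, 1.0, -0.0, -0.0]
ft_force: [0.1, -0.1, -0.5]
grip_width: 0.993
grasp_force: 0.0
```

```bash
python3 - <<'E'
from h import *
v=cam('wrist');np.savez('w6.npz',*v);save('w6',v[0])
for c in covers(v): print(np.round(c[:5],1),np.round(c[5]))
E
python3 pk.py 611.7 134.8 1.2
```

```text
[611.7 134.9 106.7  59.    1.1] [315. 197.]
[616.9  11.1 107.3  59.2  11.7] [170. 201.]
TCP [610.8 134.3 232.9] shift [   0.9    0.5 -227.9] az 0.0033 tilt [-0.0005 -0.0002] j7 1.44 grip 1.003
```

Request:
{"method": "step_arm", "body": {
  "moves": [
    [0,0.5,0.5,-50,0,0,0],
    [0,0.5,0.5,-100,0,0,0],
    [0,0.5,0.5,-150,0,0,0],
    [0,0.5,0.5,-190,0,0,0],
    [0,0.5,0.5,-215,0,0,0],
    [0,0.5,0.5,-224,0,0,0],
    [0,0.5,0.5,-224,0,0,0],
    [0,0.5,0.5,-224,0,0,0]
  ]
}}

```text
clock: 25.6
position: [0.6124, 0.135, 0.0109]
ee_rot: [-0.009, 1.0, 0.0, 0.001]
ft_force: [0.2, 0.2, 1.0]
grip_width: 0.999
grasp_force: 0.0
```

Request:
{"method": "step_arm", "body": {
  "grip_force": 60,
  "moves": [
    [0.5,0,0,0,0,0,0],
    [0.5,0,0,0,0,0,0],
    [0.5,0,0,0,0,0,0],
    [0.5,0,0,0,0,0,0],
    [0.5,0,0,0,0,0,0]
  ]
}}

```text
clock: 26.1
position: [0.6124, 0.1352, 0.0113]
ee_rot: [-0.01, 1.0, 0.001, 0.001]
ft_force: [-3.7, -0.5, 10.5]
grip_width: 0.682
grasp_force: 63.4
```

```bash
cd .;python3 pk.py 611.7 134.9 1.1;  python3 chk.py 4
```

```text
TCP [612.4 135.2  11.3] shift [-0.7 -0.3 -6.3] az 0.0 tilt [0.0022 0.0013] j7 1.53 grip 0.682
TCP [612.4 135.2  11.3] need shift xy mm [-150.     8.8] turn az -1.4834 tilt [0.0022 0.0013] F [-3.7 -0.5 10.5] grip 0.682 j7 1.53
```

Request:
{"method": "step_arm", "body": {
  "moves": [
    [0.5,0,0,40,0,0,0],
    [0.5,-5,0,85,0,0,-0.14],
    [0.5,-25,2,105,0,0,-0.28],
    [0.5,-50,3,105,0,0,-0.42],
    [0.5,-75,4,105,0,0,-0.56],
    [0.5,-100,5,105,0,0,-0.7],
    [0.5,-125,6,105,0,0,-0.84],
    [0.5,-150,8,105,0,0,-0.98],
    [0.5,-150,8,100,0,0,-1.12],
    [0.5,-150,8,95,0,0,-1.26]
  ]
}}

```text
clock: 27.1
position: [0.461, 0.1435, 0.105]
ee_rot: [0.583, 0.812, 0.001, -0.0]
ft_force: [-0.3, 0.1, -1.0]
grip_width: 0.675
grasp_force: 65.4
```

Request:
{"method": "step_arm", "body": {
  "moves": [
    [0.5,0,0,0,0,0,-0.14],
    [0.5,0,0,-20,0,0,-0.223],
    [0.5,0,0,-30,0,0,-0.223],
    [0.5,0,0,-30,0,0,-0.223],
    [0.5,0,0,-30,0,0,-0.223]
  ]
}}

```text
clock: 27.6
position: [0.4615, 0.1427, 0.0747]
ee_rot: [0.668, 0.744, -0.0, 0.0]
ft_force: [-0.1, -0.0, -0.1]
grip_width: 0.673
grasp_force: 65.4
```

```bash
python3 chk.py 4 p5
```

```text
TCP [461.5 142.7  74.7] need shift xy mm [0.9 1.3] turn az -0.0021 tilt [ 0.0001 -0.0001] F [-0.1 -0.  -0.1] grip 0.673 j7 -0.12
```

View pics/p5.png

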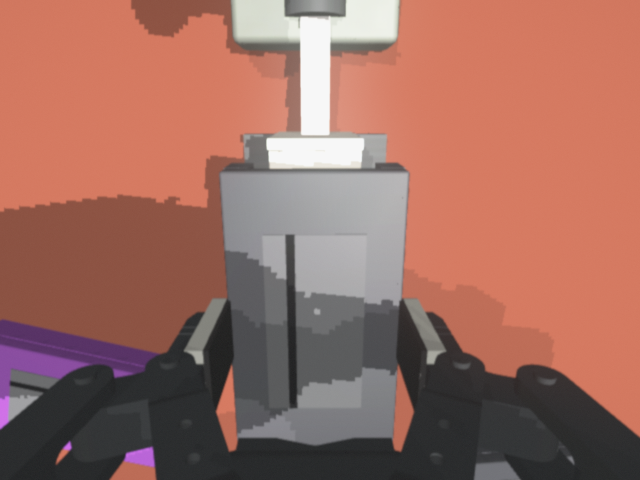

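L1 is over bay4 between the ribs, with the end rib just ahead at (315,150). Shift a millimetre and press.

Request:
{"method": "step_arm", "body": {
  "moves": [
    [0.5,0.9,0.5,-11,0,0,0],
    [0.5,0.9,0.5,-17,0,0,0],
    [0.5,0.9,0.5,-19,0,0,0],
    [0.5,0.9,0.5,-21,0,0,0],
    [0.5,0.9,0.5,-22.5,0,0,0],
    [0.5,0.9,0.5,-24,0,0,0],
    [0.5,0.9,0.5,-25,0,0,0],
    [0.5,0.9,0.5,-26,0,0,0],
    [0.5,0.9,0.5,-27,0,0,0],
    [0.5,0.9,0.5,-28,0,0,0]
  ]
}}

```text
clock: 28.65
position: [0.4621, 0.1434, 0.0472]
ee_rot: [0.668, 0.744, -0.0, -0.001]
ft_force: [-15.6, -4.1, 35.2]
grip_width: 0.673
grasp_force: 69.4
```

Request:
{"method": "step_arm", "body": {
  "moves": [
    [0.5,0,0,-1,0,0,0],
    [0.5,0,0,-2,0,0,0],
    [0.5,0,0,-3,0,0,0],
    [0.5,0,0,-3,0,0,0]
  ]
}}

```text
clock: 29.05
position: [0.4622, 0.1434, 0.0469]
ee_rot: [0.668, 0.744, -0.0, -0.002]
ft_force: [-30.0, -9.8, 75.6]
grip_width: 0.678
grasp_force: 73.7
```

```bash
python3 chk.py 4
```

```text
TCP [462.2 143.4  46.9] need shift xy mm [0.2 0.5] turn az -0.0 tilt [-0.0036  0.0029] F [-30.   -9.8  75.6] grip 0.678 j7 -0.07
```

Request:
{"method": "step_arm", "body": {
  "moves": [
    [0.5,0,0,3,0,0,0],
    [0.5,0,0,4,0,0,0],
    [0,0,0,4,0,0,0],
    [0,0,0,4,0,0,0],
    [0,0,0,4,0,0,0],
    [0,0,0,45,0,0,0],
    [0,0,0,95,0,0,0],
    [0,0,0,145,0,0,0],
    [0,0,0,190,0,0,0],
    [0,0,0,190,0,0,0]
  ]
}}

```text
clock: 30.05
position: [0.4648, 0.1442, 0.2387]
ee_rot: [0.668, 0.744, 0.004, 0.001]
ft_force: [0.5, 0.1, -1.3]
grip_width: 0.999
grasp_force: 0.0
```

Request:
{"method": "step_arm", "body": {
  "moves": [
    [0,20,-15,0,0,0,0.145],
    [0,40,-30,0,0,0,0.29],
    [0,60,-45,0,0,0,0.435],
    [0,80,-60,0,0,0,0.58],
    [0,100,-80,0,0,0,0.725],
    [0,120,-100,0,0,0,0.87],
    [0,140,-120,0,0,0,1.01],
    [0,154.5,-132,0,0,0,1.155],
    [0,154.5,-132,0,0,0,1.3],
    [0,154.5,-132,0,0,0,1.44]
  ]
}}

```text
clock: 31.05
position: [0.6169, 0.0104, 0.2322]
ee_rot: [0.01, 1.0, -0.001, -0.001]
ft_force: [-0.3, -0.3, -0.2]
grip_width: 0.995
grasp_force: 0.0
```

Request:
{"method": "step_arm", "body": {
  "moves": [
    [0,0,0,0,0,0,0.14],
    [0,0,0,0,0,0,0.228],
    [0,0,0,0,0,0,0.228],
    [0,0,0,0,0,0,0.228]
  ]
}}

```text
clock: 31.45
position: [0.6167, 0.0113, 0.2328]
ee_rot: [-0.1, 0.995, 0.0, -0.0]
ft_force: [-0.3, 0.5, -0.0]
grip_width: 0.998
grasp_force: 0.0
```

```bash
python3 - <<'E'
from h import *
v=cam('wrist');np.savez('w7.npz',*v);save('w7',v[0])
for c in covers(v): print(np.round(c[:5],1),np.round(c[5]))
E
python3 pk.py 617.1 11.2 11.7
```

```text
[617.1  11.2 105.8  59.1  11.5] [314. 196.]
[887.1 -51.8  71.7  49.8  84. ] [206. 437.]
TCP [616.7  11.3 233. ] shift [ 4.00e-01 -1.00e-01 -2.28e+02] az 0.0026 tilt [-0.0005 -0.0001] j7 1.86 grip 0.996
```

Request:
{"method": "step_arm", "body": {
  "moves": [
    [0,0,0,-50,0,0,0],
    [0,0,0,-100,0,0,0],
    [0,0,0,-150,0,0,0],
    [0,0,0,-190,0,0,0],
    [0,0,0,-215,0,0,0],
    [0,0,0,-224,0,0,0],
    [0,0,0,-224,0,0,0],
    [0,0,0,-224,0,0,0]
  ]
}}

```text
clock: 32.3
position: [0.6178, 0.0112, 0.0108]
ee_rot: [-0.102, 0.995, -0.0, 0.001]
ft_force: [-1.2, 0.4, -0.8]
grip_width: 0.999
grasp_force: 0.0
```

Request:
{"method": "step_arm", "body": {
  "grip_force": 60,
  "moves": [
    [0.5,0,0,0,0,0,0],
    [0.5,0,0,0,0,0,0],
    [0.5,0,0,0,0,0,0],
    [0.5,0,0,0,0,0,0],
    [0.5,0,0,0,0,0,0]
  ]
}}

```text
clock: 32.8
position: [0.6178, 0.0115, 0.0113]
ee_rot: [-0.102, 0.995, 0.0, 0.001]
ft_force: [-3.6, 0.2, 10.9]
grip_width: 0.681
grasp_force: 63.2
```

```bash
cd .;python3 pk.py 617.1 11.2 11.6;  python3 chk.py 0
```

```text
TCP [617.8  11.5  11.3] shift [-0.7 -0.3 -6.3] az -0.0017 tilt [0.0022 0.001 ] j7 1.97 grip 0.681
TCP [617.8  11.5  11.3] need shift xy mm [-115.8 -237.4] turn az 1.4733 tilt [0.0022 0.001 ] F [-3.6  0.2 10.9] grip 0.681 j7 1.97
```

Request:
{"method": "step_arm", "body": {
  "moves": [
    [0.5,0,0,40,0,0,0],
    [0.5,-5,-10,85,0,0,-0.14],
    [0.5,-20,-40,105,0,0,-0.28],
    [0.5,-40,-75,105,0,0,-0.42],
    [0.5,-60,-110,105,0,0,-0.56],
    [0.5,-75,-145,105,0,0,-0.7],
    [0.5,-90,-180,105,0,0,-0.84],
    [0.5,-105,-215,105,0,0,-0.98],
    [0.5,-115.8,-238,100,0,0,-1.12],
    [0.5,-115.8,-238,95,0,0,-1.26]
  ]
}}

```text
clock: 33.8
position: [0.4991, -0.2309, 0.1054]
ee_rot: [0.509, 0.861, 0.0, 0.001]
ft_force: [-0.0, -0.1, -0.9]
grip_width: 0.677
grasp_force: 65.4
```

Request:
{"method": "step_arm", "body": {
  "moves": [
    [0.5,0,0,0,0,0,-0.14],
    [0.5,0,0,0,0,0,-0.28],
    [0.5,0,0,-15,0,0,-0.408],
    [0.5,0,0,-30,0,0,-0.408],
    [0.5,0,0,-30,0,0,-0.408],
    [0.5,0,0,-30,0,0,-0.408],
    [0.5,0,0,-30,0,0,-0.408]
  ]
}}

```text
clock: 34.5
position: [0.5012, -0.2269, 0.075]
ee_rot: [0.668, 0.744, 0.0, 0.0]
ft_force: [-0.0, -0.3, -0.4]
grip_width: 0.675
grasp_force: 65.4
```

```bash
python3 chk.py 0 p6
```

```text
TCP [ 501.2 -226.9   75. ] need shift xy mm [0.7 1. ] turn az -0.0019 tilt [0.0009 0.    ] F [-0.  -0.3 -0.4] grip 0.675 j7 0.88
```

Request:
{"method": "step_arm", "body": {
  "moves": [
    [0.5,0.7,0.3,-11,0,0,0],
    [0.5,0.7,0.3,-17,0,0,0],
    [0.5,0.7,0.3,-19,0,0,0],
    [0.5,0.7,0.3,-21,0,0,0],
    [0.5,0.7,0.3,-22.5,0,0,0],
    [0.5,0.7,0.3,-24,0,0,0],
    [0.5,0.7,0.3,-25,0,0,0],
    [0.5,0.7,0.3,-26,0,0,0],
    [0.5,0.7,0.3,-27,0,0,0],
    [0.5,0.7,0.3,-28,0,0,0]
  ]
}}

```text
clock: 35.55
position: [0.5015, -0.226, 0.0472]
ee_rot: [0.668, 0.744, 0.001, -0.001]
ft_force: [-11.7, 8.5, 32.1]
grip_width: 0.68
grasp_force: 69.0
```

Request:
{"method": "step_arm", "body": {
  "moves": [
    [0.5,0,0,-1,0,0,0],
    [0.5,0,0,-2,0,0,0],
    [0.5,0,0,-3,0,0,0],
    [0.5,0,0,-3,0,0,0]
  ]
}}

```text
clock: 35.95
position: [0.5016, -0.226, 0.0469]
ee_rot: [0.668, 0.744, 0.002, -0.002]
ft_force: [-22.8, 16.9, 63.5]
grip_width: 0.676
grasp_force: 72.5
```

Request:
{"method": "step_arm", "body": {
  "moves": [
    [0.5,0,0,3,0,0,0],
    [0.5,0,0,4,0,0,0],
    [0,0,0,4,0,0,0],
    [0,0,0,4,0,0,0],
    [0,0,0,4,0,0,0],
    [0,0,0,45,0,0,0],
    [0,0,0,95,0,0,0],
    [0,0,0,145,0,0,0],
    [0,0,0,195,0,0,0],
    [0,0,0,245,0,0,0]
  ]
}}

```text
clock: 36.95
position: [0.5013, -0.2263, 0.2901]
ee_rot: [0.668, 0.744, -0.0, -0.0]
ft_force: [2.5, 0.6, 0.2]
grip_width: 1.001
grasp_force: 0.0
```

Request:
{"method": "step_arm", "body": {
  "moves": [
    [0,20,40,0,0,0,0.145],
    [0,40,80,0,0,0,0.29],
    [0,60,120,0,0,0,0.435],
    [0,60,160,0,0,0,0.58],
    [0,60,180,0,0,0,0.725],
    [0,60,185,0,0,0,0.87],
    [0,60,185,0,0,0,1.01],
    [0,60,185,0,0,0,1.155],
    [0,60,185,0,0,0,1.3],
    [0,60,185,0,0,0,1.44]
  ]
}}

```text
clock: 37.95
position: [0.5616, -0.0414, 0.2881]
ee_rot: [0.009, 1.0, -0.0, -0.0]
ft_force: [-0.3, 0.1, 0.4]
grip_width: 0.997
grasp_force: 0.0
```

Request:
{"method": "step_arm", "body": {
  "moves": [
    [1,0,0,0,0,0,0.024],
    [1,0,0,0,0,0,0.024],
    [1,0,0,0,0,0,0.024]
  ]
}}

```text
clock: 38.25
position: [0.5617, -0.0414, 0.2882]
ee_rot: [0.002, 1.0, 0.0, -0.0]
ft_force: [0.2, 0.3, 0.4]
grip_width: 0.516
grasp_force: 0.0
```

Run:
```python
from h import *
v=cam('wrist');np.savez('w8.npz',*v);save('w8',v[0]);o=manip.get_obs();print(o['position'],o['ee_rot'])
```

```text
[ 0.56168827 -0.04137253  0.28827494] [ 1.22898304e-03  9.99999243e-01 -3.65876964e-06 -5.67837477e-05]
```

View pics/w8.png

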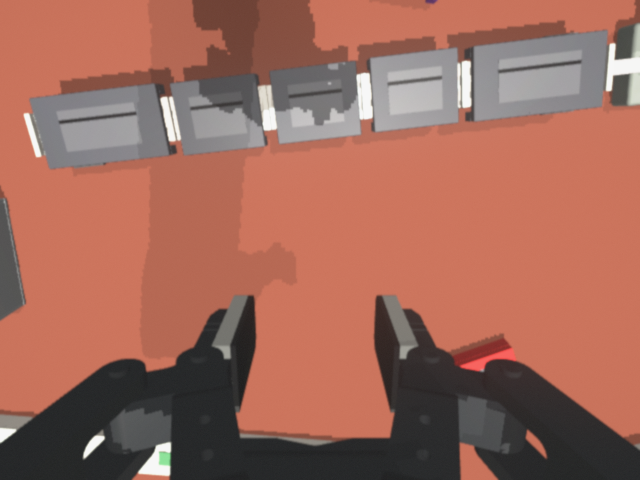

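All five covers sit in their bays, centred at image (103,122), (218,112), (315,102), (415,88) and (540,75). I'll take a second view on the way to the lever to check heights and positions.

Request:
{"method": "step_arm", "body": {
  "moves": [
    [1,0,50,0,0,0,0],
    [1,0,100,0,0,0,0],
    [1,0,120,0,0,0,0],
    [1,0,120,0,0,0,0],
    [1,0,120,0,0,0,0]
  ]
}}

```text
clock: 38.8
position: [0.5617, 0.0783, 0.2883]
ee_rot: [0.0, 1.0, -0.0, -0.0]
ft_force: [-0.0, -0.2, 0.3]
grip_width: 0.0
grasp_force: 0.0
```

```bash
python3 - <<'E'
from h import *
v=cam('wrist');np.savez('w9.npz',*v);save('w9',v[0])
B=np.array([482.2,-41.]);th=.1066;u=np.array([-np.sin(th),np.cos(th)]);w=np.array([np.cos(th),np.sin(th)])
def det(v):
    b=v[0].astype(int);g=b.mean(2)
    m=((b[...,2]-b[...,0]<25)&(g>40)&(g<195)).astype(np.uint8)*255
    m=cv2.morphologyEx(m,cv2.MORPH_OPEN,np.ones((5,5),np.uint8)); out={}
    cs,_=cv2.findContours(m,cv2.RETR_EXTERNAL,cv2.CHAIN_APPROX_NONE)
    for c in cs:
        if not 2000<cv2.contourArea(c)<12000: continue
        r=cv2.minAreaRect(np.array([onplane(v,p[0],.058)[:2]*1000 for p in c],np.float32))
        d=np.array(r[0])-B; s,t=d@u,d@w
        if abs(t)>15 or abs(s)>230: continue
        k=min((-186,-84,0,84,186),key=lambda k:abs(k-s)); M=cv2.moments(c)
        out[k]=(s-k,t,sorted(r[1]),r[2],(M['m10']/M['m00'],M['m01']/M['m00']))
    return out
a,b=det(load('w8')),det(v)
for k in (-186,-84,0,84,186):
    for n,q in (('8',a),('9',b)):
        if k in q: print(k,n,np.round(q[k][:2],1),np.round(q[k][2],1),round(q[k][3],1))
    if k in a and k in b: print('   tri z',(tri(load('w8'),a[k][4],v,b[k][4])[0]*1000).round(1))
# knob
for p in [(.406,.268,.1)]: print('knob px',proj(v,p),v[0][tuple(proj(v,p).round().astype(int)[::-1])])
E
python3 pk.py 350 268 0
```

```text
-186 8 [2.6 0.8] [ 60.8 118. ] 6.2
-84 8 [1.9 1.5] [59.5 73.8] 5.9
-84 9 [-15.   1.] [ 60.3 120.9] 5.2
   tri z [ 492.1 -113.8   98. ]
0 8 [0.1 1.1] [59.5 72.9] 6.0
0 9 [2.7 0.9] [59.6 75.8] 5.9
   tri z [482.  -40.2  53.8]
84 8 [-1.   0.2] [59.6 73.9] 6.2
84 9 [-0.1  0.2] [59.4 72.9] 6.2
   tri z [472.4  42.5  56. ]
186 8 [-1.2  0.7] [ 60.7 116.7] 6.4
186 9 [1.2 1.4] [ 61.7 112.1] 5.8
   tri z [462.  145.1  55.9]
knob px [586.90358885 -14.86957613] [44 44 43]
TCP [561.8  77.3 288.4] shift [-211.8  190.7 -283.4] az 0.0021 tilt [ 0.0001 -0.0005] j7 1.5 grip -0.002
```

All are within about 1.5 mm of bay centre. TCP travel from pick to home was 35.2–36 mm against the 36 mm expected, so they are home. Now the lever: pass above it, descend on the robot side, and push away.

Request:
{"method": "step_arm", "body": {
  "moves": [
    [1,-40,36,0,0,0,0],
    [1,-75,68,0,0,0,0],
    [1,-110,100,0,0,0,0],
    [1,-145,130,0,0,0,0],
    [1,-180,162,0,0,0,0],
    [1,-212,191,0,0,0,0],
    [1,-212,191,-40,0,0,0],
    [1,-212,191,-80,0,0,0],
    [1,-212,191,-120,0,0,0],
    [1,-212,191,-120,0,0,0]
  ]
}}

```text
clock: 39.85
position: [0.3484, 0.2663, 0.1646]
ee_rot: [0.002, 1.0, -0.003, -0.002]
ft_force: [0.0, -0.2, 0.2]
grip_width: 0.002
grasp_force: 0.0
```

Request:
{"method": "step_arm", "body": {
  "moves": [
    [1,0,0,-40,0,0,0],
    [1,0,0,-80,0,0,0],
    [1,0,0,-80,0,0,0],
    [1,0,0,-80,0,0,0]
  ]
}}

```text
clock: 40.25
position: [0.3508, 0.2696, 0.0903]
ee_rot: [0.001, 1.0, 0.0, 0.0]
ft_force: [0.6, -0.2, 1.1]
grip_width: -0.002
grasp_force: 0.0
```

Run:
```python
from h import *
o=manip.get_obs();print(o['position'],o['ee_rot'],o['ft_force'])
s=cam('side');v=cam('wrist')
save('lev2',np.hstack([cv2.resize(s[0][150:250,200:320],(400,333)),cv2.resize(v[0],(400,333))]))
```

```text
[0.35075123 0.26963029 0.09026199] [7.35461972e-04 9.99999688e-01 8.85994826e-05 2.75117215e-04] [ 0.60013727 -0.23742859  1.05257827]
```

View pics/lev2.png

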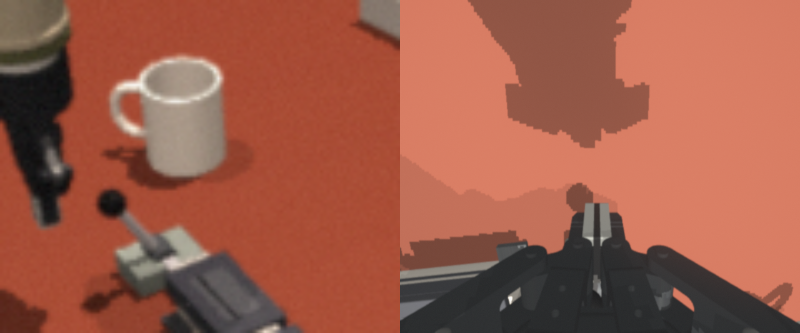

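The finger is on the robot side of the open lever, whose knob is at crop (110,203). Push away.

Request:
{"method": "step_arm", "body": {
  "moves": [
    [1,25,0,-2,0,0,0],
    [1,40,0,-2,0,0,0],
    [1,55,0,-2,0,0,0],
    [1,70,0,-2,0,0,0],
    [1,85,0,-2,0,0,0],
    [1,97,0,-2,0,0,0],
    [1,106,0,-2,0,0,0],
    [1,112,0,-2,0,0,0],
    [1,112,0,-2,0,0,0]
  ]
}}

```text
clock: 41.25
position: [0.4624, 0.2696, 0.0867]
ee_rot: [0.0, 1.0, 0.0, 0.0]
ft_force: [-0.3, -0.5, 0.8]
grip_width: -0.002
grasp_force: 0.0
```

Request:
{"method": "step_arm", "body": {
  "moves": [
    [1,3,0,0,0,0,0],
    [1,6,0,0,0,0,0],
    [1,8,0,0,0,0,0],
    [1,8,0,0,0,0,0]
  ]
}}

```text
clock: 41.65
position: [0.4656, 0.2698, 0.0858]
ee_rot: [-0.001, 1.0, -0.001, -0.004]
ft_force: [-20.1, -3.2, 14.9]
grip_width: -0.002
grasp_force: 10.1
```

At the stop (20 N, TCP x 0.466 as predicted). Nudge firmly, back off, clear, and take final pictures.

Request:
{"method": "step_arm", "body": {
  "moves": [
    [1,3,0,0,0,0,0],
    [1,3,0,0,0,0,0],
    [1,-15,0,0,0,0,0],
    [1,-40,0,0,0,0,0],
    [1,-80,0,20,0,0,0],
    [1,-110,0,70,0,0,0],
    [1,-110,0,120,0,0,0],
    [1,-110,40,150,0,0,0],
    [1,-110,80,150,0,0,0],
    [1,-110,80,150,0,0,0]
  ]
}}

```text
clock: 42.65
position: [0.358, 0.3553, 0.2373]
ee_rot: [-0.004, 1.0, 0.001, 0.001]
ft_force: [0.1, -0.1, -1.7]
grip_width: -0.001
grasp_force: 0.0
```

Run:
```python
from h import *
print(manip.get_obs()['position'],manip.get_obs()['ft_force'])
t=cam('top');s=cam('side');np.savez('tf.npz',*t);np.savez('sf.npz',*s)
save('fin',np.hstack([cv2.resize(t[0][180:320,230:470],(400,300)),cv2.resize(s[0][180:360,220:420],(400,300))]))
```

```text
[0.35800459 0.35526958 0.23731806] [ 0.09417824 -0.12623725 -1.6654291 ]
```

View pics/fin.png

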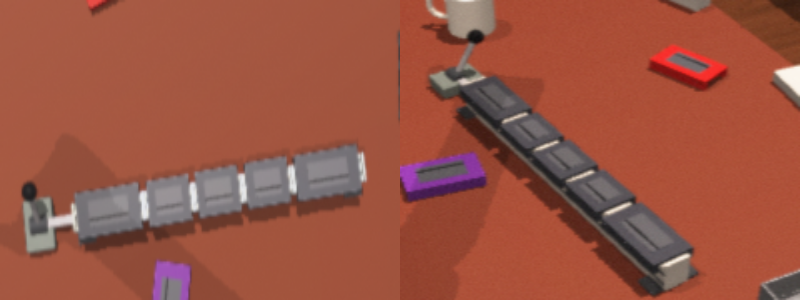

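All five covers are level in their bays and the lever leans away, knob at (28,190). I'll check the knob numerically and hand in if it is above 0.9.

Run:
```python
from h import *
def knob(v,x0,x1,y0,y1):
    g=cv2.cvtColor(v[0],cv2.COLOR_BGR2GRAY)[y0:y1,x0:x1]; m=(g<45).astype(np.uint8)
    n,l,st,ce=cv2.connectedComponentsWithStats(m); i=1+np.argmax(st[1:,4]); return ce[i]+[x0,y0]
t,s=load('tf'),load('sf')
p,e=tri(t,knob(t,238,262,258,290),s,knob(s,240,275,190,212))
a=.5+np.arcsin((p[0]-.449)/.085); print(p,e,'angle',a)
if a>.9: print(manip.hand_in())
```

```text
[0.48837452 0.27081712 0.09423216] 0.0014396980238525461 angle 0.9816359997496534
the job is handed in; nothing more can be done
None
```

I handed the job in at about 43 s of the 210 s: all five covers are pressed home in bays of their own length, and the lever was opened first and then locked again (about 0.98 rad measured). I don't have the judge's verdict, because the hand-in returned no result.

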